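# Sieve the polishing media from porcelain knobs, then tip the knobs into the ware tray

## Robot

A 6-joint arm with a two-finger parallel gripper is mounted at the origin on the work surface. World frame = base frame: x ahead of the robot, y to its left, z up, the work surface at z = 0. Lengths are in m, angles in rad, forces in N, time in s.
With the tool pointing down it reaches from about 0.3 to 0.875 m from the base axis. Payload 6.4 kg.
Tool frame: the origin (TCP) lies midway between the tips of the shut fingers; the grasp point (between the pads) lies 19 mm behind it; z points along the fingers, y is the direction in which the jaws open and shut (so a half turn about z gives the same grasp; the last joint's range is limited). The gripper opens to 88 mm and grips with 3 to 60 N. Pads are 18 mm wide; open, the fingers measure 123 mm over their backs; the gripper's body (75 mm by 187 mm) begins 45 mm behind the grasp point.
Start: joints at [-1.432, 0.181, 1.607, -0, 1.354, -0.206], TCP at [0.194, -0.541, 0.239] pointing down, gripper open.
Joint ranges: [-2.99, 2.99], [-0.89, 2.07], [0.3, 2.58], [-1.14, 4.28], [0, 2.63], [-3.12, 3.12]. Speed limits (rad/s): [2.57, 2.57, 3.01, 3.14, 3.14, 3.14].

## Interface

Orientations are given as a unit quaternion [w, x, y, z].
In Python, from bench import r gives the robot as it stands.
- The arm moves only by the tool step_arm, never from a script. Its argument "increments" is a list of rows, each an object of numbers: "x", "y", "z": the shift along the tool's x, y, z in mm; "rx", "ry", "rz": the turn, a rotation vector about the tool's x, y, z in degrees; "fingers": the closure, from 0 (fully open) to 1 (shut). A call has 1 to 5 rows; each row is the pose to reach, as a shift and turn from the pose commanded when the call began, along the tool's axes at that moment; what a row does not reach only later rows make up. A row lasts 1/12 s, in which the tool goes at most 41.7 mm and 7.16 degrees, less where a joint would pass 70% of its speed; a pose out of reach is approached as far as the arm can. A call with a gripper value outside its range is refused whole. The fingers move at their own pace and stop on an object; "squeeze" is the grip in N (left out, the last holds). Time passes only in rows, so rows that repeat a pose let the fingers close. It gives the time, the measured TCP pose, the force and the opening at its end, in the units of the state.
- r.read_state(): the state, without advancing time (a new reading comes with each control period).
- r.grab_frame(name): name is "side" or "top" or "wrist"; returns the picture (400x640x3 uint8, red, green, blue); there is no depth.
- r.camera_params(name): a dict with "fx", "fy", "cx", "cy" (pixels), "R" (3x3) and "t" (3): a world point X has camera coordinates R X + t; the wrist camera has in their place "mount" (4x4, takes a point from camera to tool coordinates, whose origin is the TCP and whose axes are the flange's). Camera axes: x right, y down, z forward; pixel columns grow to the right and rows downward; lengths in m; the calibration is good to about 2 mm. A picture is of the moment at which its call begins: read the wrist's pose just before it. camera_params takes no time and is no camera call.
- r.finish_job(): hands the job in, once; it reports no verdict.
The state is a dict: "clock": time; "joints": joint angles; "joint_velocities": joint speeds; "joint_efforts": joint torques, N m; "tool_pos": TCP position; "orientation": TCP orientation; "force": force on the tool from outside, world axes, zero at the start; "wrist_torque": the same for the moment, N m; "width": finger opening in m.
Only numpy, scipy, OpenCV 4.12 (cv2) and the standard library are available. Lean on these libraries where they do the work, as an engineer would, in place of code of your own. Each camera call takes 0.05 s, during which the arm holds its last target.

## Task

The slatted basket standing across the grey tub holds three porcelain knobs mixed with six little polishing cylinders. Lift it by its handle and shake it over the tub until every cylinder has dropped through the slats into the tub, keeping the knobs in the basket; then tip the three knobs gently, from low down, out of the basket into the wooden tray, and stand the empty basket upright back across the tub as it was. Leave the spare knob, the brush and the glass alone.

Things in the scene. Friction and masses are not known exactly. Their poses are not given: they have to be found in the camera images.
- basket: sieve basket, loose, 0.45 kg empty, 224 by 224 by 147 mm high, symmetric end for end and side for side. Origin: centre of its underside; x along the handle, z up. Its two ends (|x| = 102 to 112 mm) are wooden boards 224 mm wide in y, 50 mm high, narrowing as gables up to the handle. Their lower edges start on the tub's two long rims, x nearly along the tub's x
- handle (a point): middle of the basket's wooden handle, 130 mm above its underside, 190 mm above the bench at the start. A plank on edge: 204 mm long (along the basket's x), 18 mm thick (y), 26 mm tall (z, point at mid height), 68 mm clear below it to the knobs' tops. Grip it across its thickness, firmly (about 80 N), as the basket's weight twists it when tipped
- slats (a point): middle of the basket's bottom, top face, 9 mm above the basket's origin, same axes. Six flat metal slats along y, 14 mm wide, centred at x = -95, -57, -19, 19, 57, 95 mm, leave open slots 24 mm wide and 96 mm long between them: cylinders fall through in any attitude, knobs cannot
- lip_a (a point): middle of the basket's pouring lip on its +y side, (0, 107, 42) mm from the basket's origin. From y = 50 mm at the slats a smooth metal side flares outwards at 30 degrees up to this free edge, so knobs slide out over it once the basket is tilted about 55 to 75 degrees about x
- lip_b (a point): middle of the like pouring lip on the basket's -y side, (0, -107, 42) mm from the basket's origin; either side may be poured over
- tub: grey plastic tub, open topped, fixed to the bench, 320 (x) by 160 (y) by 60 mm high, walls and floor 6 mm. Origin: centre of its underside, on the bench; x along its length. It may stand left or right of the tray
- tray: shallow open wooden tray, fixed to the bench, 320 (x) by 260 (y) by 50 mm high, walls and floor 10 mm, empty at first. Origin: centre of its underside, on the bench
- knob0: white porcelain drawer knob, mushroom shaped: 48 mm head (widest 24 mm above the foot), 34 mm foot, 30 mm waist, 40 mm tall, about 55 g, smooth (friction about 0.35). Origin: centre of its foot's underside; z runs along its axis to the head
- knob1: white porcelain drawer knob, mushroom shaped: 48 mm head (widest 24 mm above the foot), 34 mm foot, 30 mm waist, 40 mm tall, about 55 g, smooth (friction about 0.35). Origin: centre of its foot's underside; z runs along its axis to the head
- knob2: white porcelain drawer knob, mushroom shaped: 48 mm head (widest 24 mm above the foot), 34 mm foot, 30 mm waist, 40 mm tall, about 55 g, smooth (friction about 0.35). Origin: centre of its foot's underside; z runs along its axis to the head
- cyl0: small white alumina polishing cylinder, 16 mm diameter, 15 mm long, about 11 g, smooth (friction about 0.3). Origin: centre of one end face, z along its axis. Starts standing on a slat of the basket and stays there through gentle moves; brisk strokes to and fro along the basket's x (50 mm long, about 0.3 m/s) slide it off into a slot
- cyl1: small white alumina polishing cylinder, 16 mm diameter, 15 mm long, about 11 g, smooth (friction about 0.3). Origin: centre of one end face, z along its axis. Starts standing on a slat of the basket and stays there through gentle moves; brisk strokes to and fro along the basket's x (50 mm long, about 0.3 m/s) slide it off into a slot
- cyl2: small white alumina polishing cylinder, 16 mm diameter, 15 mm long, about 11 g, smooth (friction about 0.3). Origin: centre of one end face, z along its axis. Starts standing on a slat of the basket and stays there through gentle moves; brisk strokes to and fro along the basket's x (50 mm long, about 0.3 m/s) slide it off into a slot
- cyl3: small white alumina polishing cylinder, 16 mm diameter, 15 mm long, about 11 g, smooth (friction about 0.3). Origin: centre of one end face, z along its axis. Starts standing on a slat of the basket and stays there through gentle moves; brisk strokes to and fro along the basket's x (50 mm long, about 0.3 m/s) slide it off into a slot
- cyl4: small white alumina polishing cylinder, 16 mm diameter, 15 mm long, about 11 g, smooth (friction about 0.3). Origin: centre of one end face, z along its axis. Starts standing on a slat of the basket and stays there through gentle moves; brisk strokes to and fro along the basket's x (50 mm long, about 0.3 m/s) slide it off into a slot
- cyl5: small white alumina polishing cylinder, 16 mm diameter, 15 mm long, about 11 g, smooth (friction about 0.3). Origin: centre of one end face, z along its axis. Starts standing on a slat of the basket and stays there through gentle moves; brisk strokes to and fro along the basket's x (50 mm long, about 0.3 m/s) slide it off into a slot
- spare: bystander: a fourth knob of the same kind, standing on the blue foam pad beyond the tub and tray; leave it
- brush: bystander: wooden brush, 170 mm long, lying on the blue foam pad; leave it
- glass: bystander: empty drinking glass, 68 mm wide and 100 mm tall, on the bench to the right of the work; leave it
Mind the look-alikes: they are no part of the job. Leave any green or yellow look-alike of the knob1 alone.

How it is judged:
By the outcome, as a careful person would: the job done as asked, in the order asked, and still so for the second after the job is handed in, with the robot touching nothing.
It also fails if it takes over 58 s, if anything falls off the work surface, if the arm or the gripper's body presses on something with over 40 N, if the wrist force passes 120 N, or if a joint passes its speed limit or range.

## Working session

There is one attempt and no reset: what is moved stays moved. The work goes in short steps, Python scripts to look and compute and a tool call to move; the robot and the scene stay as the last step left them, time stands still between calls to the robot, and variables do not carry over. Pictures are saved under pics/ and viewed, and the job is handed in when it is done.

Besides the shell and the picture viewer there is one more tool, called after ">>>" as name(argument=value, ...) on one line, values as JSON. step_arm: Moves the arm, as the interface text tells. Its arguments: {"type":"object","properties":{"increments":{"type":"array"},"squeeze":{"type":"number"}},"required":["increments"]}

```bash
ls; mkdir -p pics; python3 - <<'E'
from bench import r
import cv2
for n in("side","top","wrist"):
    s=r.read_state();f=r.grab_frame(n);cv2.imwrite(f"pics/a_{n}.png",f[:,:,::-1])
    p=r.camera_params(n);print(n,p)
print(s)
E
```

```text
pics
side {'fx': 410.00969153009265, 'fy': 410.00969153009265, 'cx': 322.42433622237115, 'cy': 199.11498768559827, 'R': array([[-0.98537976, -0.17021428, -0.00733611],
       [-0.09377398,  0.57780622, -0.81076903],
       [ 0.14224331, -0.79822746, -0.58532022]]), 't': array([0.58074462, 0.1772423 , 1.1649227 ])}
top {'fx': 403.71970133773885, 'fy': 403.71970133773885, 'cx': 322.27889758948123, 'cy': 204.2789359206333, 'R': array([[ 0.0155341 , -0.99983147, -0.00978386],
       [-0.9972141 , -0.01477797, -0.07311396],
       [ 0.07295706,  0.01089236, -0.9972756 ]]), 't': array([-0.05106243,  0.59548751,  1.20115438])}
wrist {'fx': 301.68825838046575, 'fy': 301.68825838046575, 'cx': 316.89632120146445, 'cy': 197.6124239614092, 'mount': array([[-1.17027156e-03, -9.53414766e-01, -3.01660263e-01,
         7.88807751e-02],
       [ 9.99999303e-01, -1.06856611e-03, -5.02167687e-04,
        -6.43728398e-04],
       [ 1.56430156e-04, -3.01660640e-01,  9.53415352e-01,
        -1.46324762e-01],
       [ 0.00000000e+00,  0.00000000e+00,  0.00000000e+00,
         1.00000000e+00]])}
{'clock': 0.1, 'joints': array([-1.43228507e+00,  1.81450213e-01,  1.60784992e+00,  2.85885019e-05,
        1.35381991e+00, -2.06269458e-01]), 'joint_velocities': array([ 0.00071399, -0.00086352, -0.00318888,  0.00044462,  0.00011159,
        0.00069488]), 'joint_efforts': array([ 4.94736105e-04, -4.34824383e+01, -3.42695224e+01,  7.04572094e-02,
        3.40708334e-02, -4.32394575e-05]), 'tool_pos': array([ 0.19432104, -0.54068168,  0.23793761]), 'orientation': array([-7.62787339e-04,  9.85177788e-01,  1.71534669e-01,  3.98171934e-05]), 'force': array([-0.22841316, -0.35072575, -0.72017261]), 'wrist_torque': array([ 3.83510625e-02, -6.67362904e-05, -2.58862013e-02]), 'width': 0.0878113353795162}
```

View pics/a_top.png

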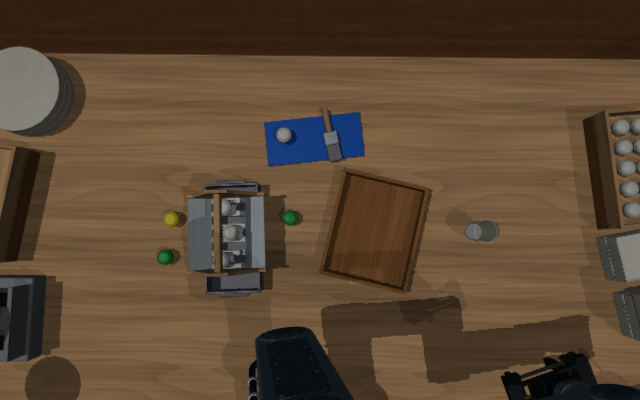

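View pics/a_side.png

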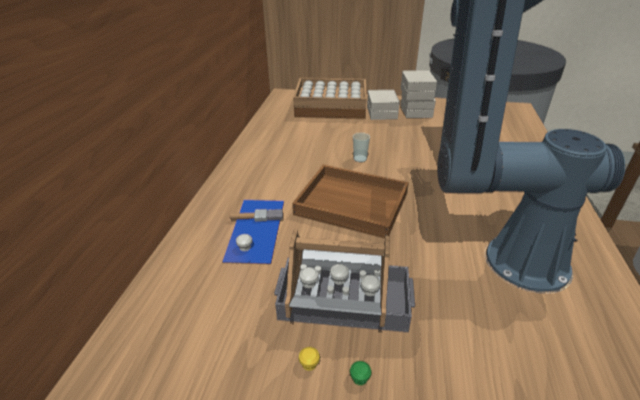

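View pics/a_wrist.png

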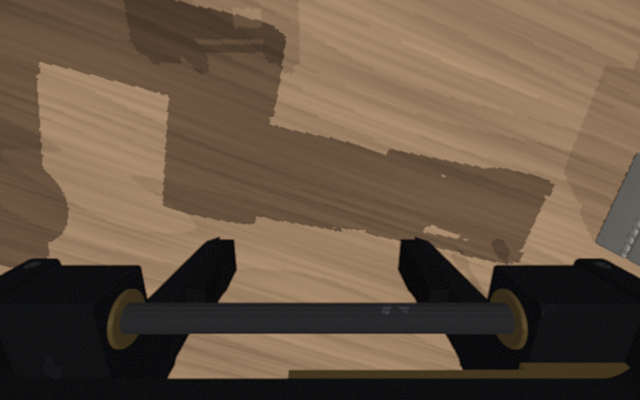

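The top view shows the handle running from (217,190) to (217,272), the tub at (233,240) and the tray at (375,230). The look-alikes are yellow (172,218), green (165,257) and green (291,217); the spare is at (284,135). I'll zoom in to measure.

```bash
python3 - <<'E'
import cv2
a=cv2.imread("pics/a_top.png")[160:310,150:310];cv2.imwrite("pics/b_top.png",cv2.resize(a,None,fx=5,fy=5,interpolation=cv2.INTER_CUBIC)[:,:800][:750][:600*2] if 0 else cv2.resize(a,(640,600),interpolation=cv2.INTER_CUBIC))
a=cv2.imread("pics/a_side.png")[220:340,260:430];cv2.imwrite("pics/b_side.png",cv2.resize(a,(765,540),interpolation=cv2.INTER_CUBIC))
a=cv2.imread("pics/a_top.png")[155:305,310:440];cv2.imwrite("pics/b_tray.png",cv2.resize(a,(520,600),interpolation=cv2.INTER_CUBIC))
E
```

```text
(no output)
```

View pics/b_top.png

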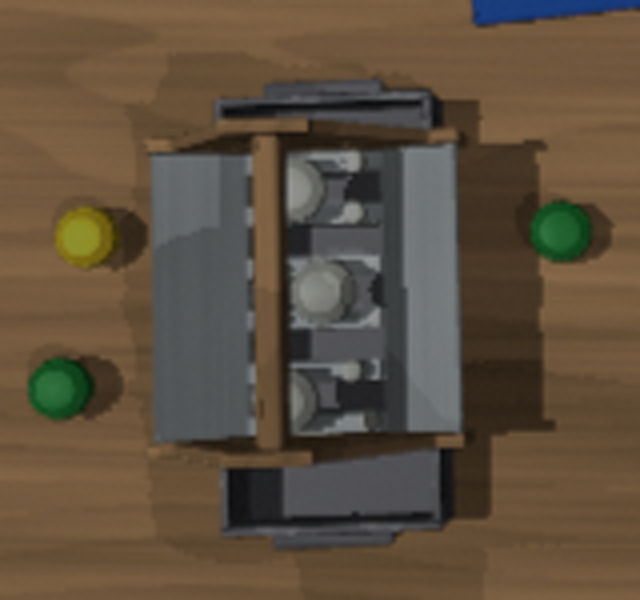

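View pics/b_side.png

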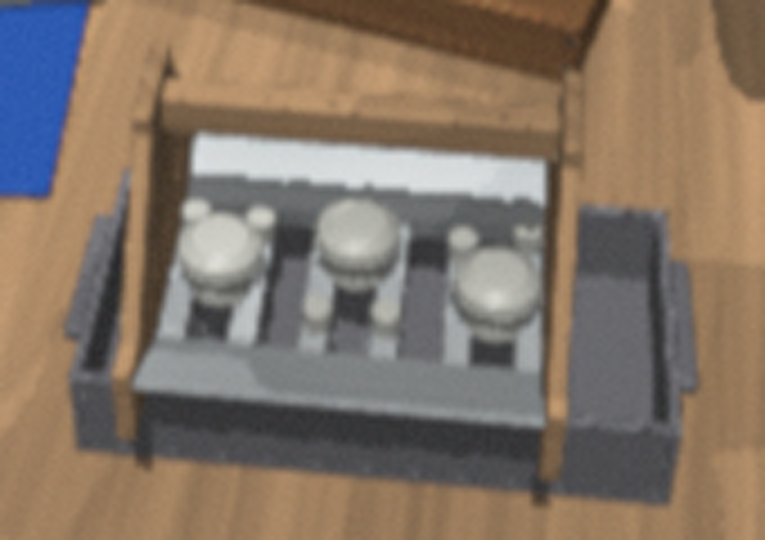

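View pics/b_tray.png

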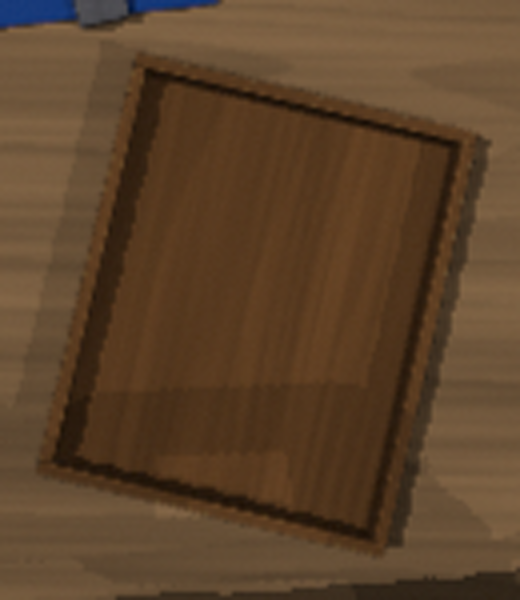

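```bash
cat > h.py <<'E'
import numpy as np
from bench import r
def ray(n,u,v):
    p=r.camera_params(n);R=p['R'];C=-R.T@p['t']
    d=R.T@np.array([(u-p['cx'])/p['fx'],(v-p['cy'])/p['fy'],1]);return C,d
def onz(n,u,v,z):
    C,d=ray(n,u,v);return C+d*(z-C[2])/d[2]
def tri(a,b):
    C1,d1=ray(*a);C2,d2=ray(*b)
    A=np.c_[d1,-d2];s=np.linalg.lstsq(A,C2-C1,rcond=None)[0]
    p,q=C1+d1*s[0],C2+d2*s[1];return (p+q)/2,np.linalg.norm(p-q)
def proj(n,X):
    p=r.camera_params(n);c=p['R']@np.array(X)+p['t'];return p['fx']*c[0]/c[2]+p['cx'],p['fy']*c[1]/c[2]+p['cy']
E
python3 - <<'E'
from h import *
np.set_printoptions(precision=4,suppress=True)
T=lambda u,v:(150+u/4,160+v/4)
S=lambda u,v:(260+u/4.5,220+v/4.5)
print("cam",ray("top",0,0)[0],ray("side",0,0)[0])
for nm,z,pts in [("handle L",.203,[(255,135),(257,448)]),("handle R",.203,[(281,135),(286,448)]),("tub",.06,[(217,100),(433,92),(445,528),(222,535)]),("boards",.11,[(146,145),(458,135),(465,440),(148,455)]),("lips",.102,[(153,155),(456,145),(462,433),(153,440)]),("balls",.02,[(85,237),(60,388),(561,230)])]:
    for u,v in pts: print(nm,onz("top",*T(u,v),z))
for u,v in [(140,55),(485,135),(385,555),(40,468)]: print("tray",onz("top",310+u/4,155+v/4,.05))
# handle top-face in side
for u,v in [(165,80),(580,102),(165,98),(565,118)]: print("side handle",onz("side",*S(u,v),.203))
for u,v in [(75,375),(670,437),(205,205),(665,212)]: print("side tub",onz("side",*S(u,v),.06))
for nm,uv in [("spare",(284,135)),("glass",(483,231))]: print(nm,onz("top",*uv,.03))
E
```

```text
cam [ 0.507  -0.0553  1.2409] [0.4232 0.9263 0.8298]
handle L [0.6061 0.2375 0.203 ]
handle L [0.4055 0.2291 0.203 ]
handle R [0.6063 0.2206 0.203 ]
handle R [0.4058 0.2106 0.203 ]
tub [0.6453 0.3068 0.06  ]
tub [0.6535 0.1474 0.06  ]
tub [0.3365 0.1301 0.06  ]
tub [0.3288 0.2915 0.06  ]
boards [0.6068 0.3406 0.11  ]
boards [0.6171 0.1203 0.11  ]
boards [0.4043 0.1099 0.11  ]
boards [0.3903 0.3305 0.11  ]
lips [0.6004 0.3381 0.102 ]
lips [0.6107 0.1228 0.102 ]
lips [0.4084 0.1133 0.102 ]
lips [0.4    0.3301 0.102 ]
balls [0.544  0.4157 0.02  ]
balls [0.4299 0.4297 0.02  ]
balls [0.5547 0.0543 0.02  ]
tray [ 0.7011 -0.1083  0.05  ]
tray [ 0.6449 -0.364   0.05  ]
tray [ 0.3372 -0.2903  0.05  ]
tray [ 0.3956 -0.0388  0.05  ]
side handle [0.6083 0.2315 0.203 ]
side handle [0.3976 0.2139 0.203 ]
side handle [0.6052 0.245  0.203 ]
side handle [0.4045 0.2271 0.203 ]
side tub [0.6455 0.3106 0.06  ]
side tub [0.3363 0.2995 0.06  ]
side tub [0.6033 0.1767 0.06  ]
side tub [0.3395 0.1389 0.06  ]
spare [0.8056 0.0779 0.03  ]
glass [ 0.5228 -0.5225  0.03  ]
```

```bash
python3 - <<'E'
import numpy as np
from scipy.spatial.transform import Rotation as Ro
# R = Rz(j1)Ry(j23)Rz(j4)Ry(j5)Rz(j6+pi/2)
def tool(yaw,flip,th):  # basket frame then tool: tool z=-bz ; tool y = +-by
    B=Ro.from_euler('z',yaw,degrees=True)*Ro.from_euler('x',th,degrees=True)
    # start az of tool y = -90+yaw  (flip 0): y=-by, x=bx? z=-bz: x = y×z = by×bz = bx
    M=np.diag([1,-1,-1.]) if not flip else np.diag([-1,1,-1.])
    return B*Ro.from_matrix(M)
for flip in (0,1):
  for th in (-75,-65,-45,0,45,65,75):
    for j1,j23 in ((-.58+(.3 if th<0 else -.3 if th>0 else 0),1.9),(-.58+(.3 if th<0 else -.3 if th>0 else 0),1.5)):
      R=(Ro.from_euler('z',j1)*Ro.from_euler('y',j23)).inv()*tool(-13,flip,th)
      e=R.as_euler('ZYZ'); a,b,c=e; c=c-np.pi/2
      w=lambda x:(x+np.pi)%(2*np.pi)-np.pi
      print(flip,th,j1,j23,"j4 %.2f j5 %.2f j6 %.2f"%(w(a),b,w(c)))
E
```

```text
0 -75 -0.27999999999999997 1.9 j4 -1.34 j5 1.44 j6 1.88
0 -75 -0.27999999999999997 1.5 j4 -1.31 j5 1.54 j6 1.49
0 -65 -0.27999999999999997 1.9 j4 -1.17 j5 1.39 j6 1.85
0 -65 -0.27999999999999997 1.5 j4 -1.13 j5 1.55 j6 1.48
0 -45 -0.27999999999999997 1.9 j4 -0.82 j5 1.30 j6 1.77
0 -45 -0.27999999999999997 1.5 j4 -0.78 j5 1.58 j6 1.48
0 0 -0.58 1.9 j4 0.00 j5 1.24 j6 1.22
0 0 -0.58 1.5 j4 0.00 j5 1.64 j6 1.22
0 45 -0.8799999999999999 1.9 j4 0.61 j5 1.75 j6 0.87
0 45 -0.8799999999999999 1.5 j4 0.69 j5 2.07 j6 1.12
0 65 -0.8799999999999999 1.9 j4 0.89 j5 1.97 j6 0.95
0 65 -0.8799999999999999 1.5 j4 1.08 j5 2.19 j6 1.33
0 75 -0.8799999999999999 1.9 j4 1.06 j5 2.06 j6 1.02
0 75 -0.8799999999999999 1.5 j4 1.30 j5 2.22 j6 1.46
1 -75 -0.27999999999999997 1.9 j4 -1.34 j5 1.44 j6 -1.26
1 -75 -0.27999999999999997 1.5 j4 -1.31 j5 1.54 j6 -1.65
1 -65 -0.27999999999999997 1.9 j4 -1.17 j5 1.39 j6 -1.29
1 -65 -0.27999999999999997 1.5 j4 -1.13 j5 1.55 j6 -1.66
1 -45 -0.27999999999999997 1.9 j4 -0.82 j5 1.30 j6 -1.37
1 -45 -0.27999999999999997 1.5 j4 -0.78 j5 1.58 j6 -1.66
1 0 -0.58 1.9 j4 0.00 j5 1.24 j6 -1.92
1 0 -0.58 1.5 j4 0.00 j5 1.64 j6 -1.92
1 45 -0.8799999999999999 1.9 j4 0.61 j5 1.75 j6 -2.27
1 45 -0.8799999999999999 1.5 j4 0.69 j5 2.07 j6 -2.02
1 65 -0.8799999999999999 1.9 j4 0.89 j5 1.97 j6 -2.19
1 65 -0.8799999999999999 1.5 j4 1.08 j5 2.19 j6 -1.81
1 75 -0.8799999999999999 1.9 j4 1.06 j5 2.06 j6 -2.12
1 75 -0.8799999999999999 1.5 j4 1.30 j5 2.22 j6 -1.68
```

```bash
cat >> h.py <<'E'
from scipy.spatial.transform import Rotation as Ro
def tq(yaw,th): # basket yaw, tilt deg -> tool rotation
    return Ro.from_euler('z',yaw,degrees=True)*Ro.from_euler('x',th,degrees=True)*Ro.from_matrix(np.diag([1,-1,-1.]))
def rel(p,R,s=None):
    s=s or r.read_state();q=s['orientation'];R0=Ro.from_quat([q[1],q[2],q[3],q[0]])
    d=R0.inv().apply(np.array(p)-s['tool_pos'])*1000
    return np.round(d,1),np.round((R0.inv()*R).as_rotvec(degrees=True),1)
def grip(h,R): # TCP for handle point h
    return np.array(h)+R.apply([0,0,.019])
def gather():
    import json
    s=r.read_state();open('log.jsonl','a').write(json.dumps([list(s['joints']),list(s['tool_pos']),list(s['orientation'])])+'\n')
    return s
E
python3 - <<'E'
from h import *
gather()
R=tq(2.6,0)
print(rel([.45,-.2,.26],R),rel([.5045,.226,.25],R))
E
```

```text
(array([ 355.8, -234.3,  -21.6]), array([-0.1, -0. , 17.2])) (array([ 551.1, -616.8,  -11. ]), array([-0.1, -0. , 17.2]))
```

>>> step_arm(increments=[{"x": 33,"y": -22,"z": -3,"rz": 3.5},{"x": 66,"y": -44,"z": -6,"rz": 7},{"x": 99,"y": -66,"z": -9,"rz": 10.5},{"x": 132,"y": -88,"z": -12,"rz": 14},{"x": 165,"y": -110,"z": -15,"rz": 17.2}])

```text
schema error: expected keys x, y, z, rx, ry, rz, fingers
```

```bash
python3 - <<'E'
from h import *
s=gather();print(s['tool_pos'],s['joints'],s['clock'])
R=tq(2.6,0)
print(rel([.45,-.2,.26],R),rel([.5045,.226,.25],R))
E
```

```text
[ 0.19429693 -0.54073767  0.23800077] [-1.43230681e+00  1.81394546e-01  1.60778398e+00 -3.51360340e-05
  1.35378148e+00 -2.06291851e-01] 0.15
(array([ 355.8, -234.3,  -21.6]), array([-0.1, -0. , 17.2])) (array([ 551.1, -616.8,  -11. ]), array([-0.1, -0. , 17.2]))
```

All keys are needed.

>>> step_arm(increments=[{"x": 33,"y": -22,"z": -3,"rx": 0,"ry": 0,"rz": 3.5,"fingers": 0},{"x": 66,"y": -44,"z": -6,"rx": 0,"ry": 0,"rz": 7,"fingers": 0},{"x": 99,"y": -66,"z": -9,"rx": 0,"ry": 0,"rz": 10.5,"fingers": 0},{"x": 132,"y": -88,"z": -12,"rx": 0,"ry": 0,"rz": 14,"fingers": 0},{"x": 165,"y": -110,"z": -15,"rx": 0,"ry": 0,"rz": 17.2,"fingers": 0}])

```text
clock: 0.57
tool_pos: [0.313, -0.3801, 0.2535]
orientation: [-0.0, 1.0, 0.02, -0.0]
force: [1.4, 0.3, 0.7]
width: 0.0884
```

```bash
python3 - <<'E'
from h import *
s=gather();print(s['tool_pos'],s['joints'],s['clock'])
R=tq(2.6,0)
print(rel([.45,-.2,.26],R),rel([.5045,.226,.25],R))
E
```

```text
[ 0.31304481 -0.38013323  0.25353299] [-1.12352309e+00 -2.00331599e-02  1.79184365e+00  1.29858442e-04
  1.37028675e+00  4.06403746e-01] 0.5667
(array([ 144.2, -174.4,   -6.4]), array([-0. ,  0. , -0.3])) (array([ 216. , -597.8,    3.8]), array([-0. ,  0. , -0.3]))
```

>>> step_arm(increments=[{"x": 24,"y": -33,"z": -1,"rx": 0,"ry": 0,"rz": 0,"fingers": 0},{"x": 48,"y": -66,"z": -2,"rx": 0,"ry": 0,"rz": 0,"fingers": 0},{"x": 72,"y": -99,"z": -3,"rx": 0,"ry": 0,"rz": 0,"fingers": 0},{"x": 96,"y": -132,"z": -4,"rx": 0,"ry": 0,"rz": 0,"fingers": 0},{"x": 118,"y": -166,"z": -5,"rx": 0,"ry": 0,"rz": 0,"fingers": 0}])

```text
clock: 0.98
tool_pos: [0.4237, -0.2089, 0.2588]
orientation: [0.0, 1.0, 0.022, 0.0]
force: [1.2, 0.1, -0.3]
width: 0.0882
```

>>> step_arm(increments=[{"x": 12,"y": -39,"z": 0,"rx": 0,"ry": 0,"rz": 0,"fingers": 0},{"x": 24,"y": -78,"z": 0,"rx": 0,"ry": 0,"rz": 0,"fingers": 0},{"x": 36,"y": -117,"z": 0,"rx": 0,"ry": 0,"rz": 0,"fingers": 0},{"x": 46,"y": -156,"z": 0,"rx": 0,"ry": 0,"rz": 0,"fingers": 0},{"x": 56,"y": -196,"z": 0,"rx": 0,"ry": 0,"rz": 0,"fingers": 0}])

```text
clock: 1.4
tool_pos: [0.4701, -0.0105, 0.2587]
orientation: [0.0, 1.0, 0.022, 0.0]
force: [0.5, -0.4, -0.8]
width: 0.0882
```

```bash
python3 - <<'E'
from h import *
s=gather();print(s['tool_pos'],s['joints'],s['clock'])
R=tq(2.6,0)
print(rel([.5045,.226,.25],R))
E
```

```text
[ 0.47010703 -0.01049655  0.25866925] [-2.75500421e-01 -7.83185476e-02  1.83703890e+00 -5.94773495e-05
  1.38271282e+00  1.25087483e+00] 1.4
(array([  44.9, -234.7,    8.7]), array([ 0. , -0. , -0.1]))
```

>>> step_arm(increments=[{"x": 8,"y": -40,"z": 0,"rx": 0,"ry": 0,"rz": 0,"fingers": 0},{"x": 16,"y": -80,"z": 0,"rx": 0,"ry": 0,"rz": 0,"fingers": 0},{"x": 24,"y": -120,"z": 0,"rx": 0,"ry": 0,"rz": 0,"fingers": 0},{"x": 32,"y": -160,"z": 0,"rx": 4,"ry": 0,"rz": 0,"fingers": 0},{"x": 38,"y": -195,"z": 0,"rx": 9,"ry": 0,"rz": 0,"fingers": 0}])

```text
clock: 1.82
tool_pos: [0.4991, 0.188, 0.259]
orientation: [-0.08, 0.996, 0.024, -0.002]
force: [-0.2, -0.7, -0.8]
width: 0.0881
```

```bash
python3 - <<'E'
from h import *
s=gather();print(s['tool_pos'],s['joints'],s['clock'])
R=tq(2.6,0)
print(rel([.5045,.226,.25],R))
E
```

```text
[0.49906044 0.1880346  0.25897574] [0.04074862 0.04318426 1.72500566 0.16348943 1.37710054 1.53140212] 1.8167
(array([  7.3, -35.7,  14.9]), array([-9.2,  0. ,  0.2]))
```

>>> step_arm(increments=[{"x": 4,"y": -18,"z": 5,"rx": -5,"ry": 0,"rz": 0,"fingers": 0},{"x": 7,"y": -36,"z": 12,"rx": -9.2,"ry": 0,"rz": 0,"fingers": 0},{"x": 7,"y": -36,"z": 15,"rx": -9.2,"ry": 0,"rz": 0.2,"fingers": 0}])

```text
clock: 2.07
tool_pos: [0.5042, 0.2264, 0.2493]
orientation: [0.003, 1.0, 0.023, 0.0]
force: [-0.5, 0.1, 0.4]
width: 0.0881
```

```bash
python3 - <<'E'
from h import *
import cv2
s=gather();print(s['tool_pos'],s['orientation'],s['clock'])
R=tq(2.6,0)
print(rel([.5045,.226,.17],R))
for n in("side","wrist"):
    f=r.grab_frame(n);cv2.imwrite(f"pics/c_{n}.png",f[:,:,::-1])
E
```

```text
[0.50420698 0.22640502 0.24925322] [2.56396362e-03 9.99733348e-01 2.29486969e-02 1.24563516e-04] 2.0667
(array([ 0.3,  0. , 79.3]), array([ 0.3, -0. ,  0. ]))
```

View pics/c_side.png

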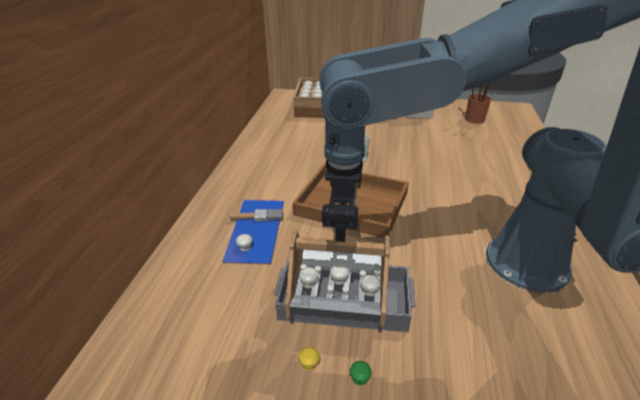

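View pics/c_wrist.png

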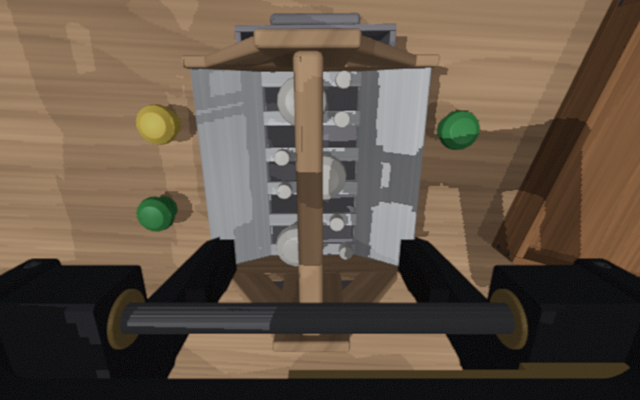

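```bash
python3 - <<'E'
from h import *
import cv2
a=cv2.imread("pics/c_wrist.png")[40:330,230:410];cv2.imwrite("pics/c_w2.png",cv2.resize(a,None,fx=2,fy=2,interpolation=cv2.INTER_CUBIC))
s=r.read_state();p=r.camera_params("wrist");M=p['mount']
q=s['orientation'];R0=Ro.from_quat([q[1],q[2],q[3],q[0]])
def w(u,v,z):
    d=R0.apply(M[:3,:3]@np.array([(u-p['cx'])/p['fx'],(v-p['cy'])/p['fy'],1]));C=s['tool_pos']+R0.apply(M[:3,3])
    return np.round(C+d*(z-C[2])/d[2],4)
for v,l,rr in [(70,294,323),(150,296,322),(230,299,323)]: print(w(l,v,.203),w(rr,v,.203))
E
```

```text
[0.5996 0.2418 0.203 ] [0.6003 0.2248 0.203 ]
[0.5527 0.2396 0.203 ] [0.5534 0.2231 0.203 ]
[0.4976 0.2363 0.203 ] [0.4983 0.2197 0.203 ]
```

View pics/c_w2.png

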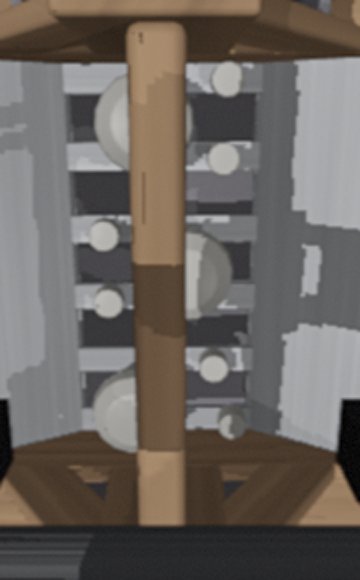

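>>> step_arm(increments=[{"x": 0,"y": -1.7,"z": 25,"rx": 0.3,"ry": 0,"rz": -0.2,"fingers": 0},{"x": 0,"y": -1.7,"z": 50,"rx": 0.3,"ry": 0,"rz": -0.2,"fingers": 0},{"x": 0,"y": -1.7,"z": 70,"rx": 0.3,"ry": 0,"rz": -0.2,"fingers": 0},{"x": 0,"y": -1.7,"z": 78,"rx": 0.3,"ry": 0,"rz": -0.2,"fingers": 0},{"x": 0,"y": -1.7,"z": 78,"rx": 0.3,"ry": 0,"rz": -0.2,"fingers": 0.5}], squeeze=60)

```text
clock: 2.58
tool_pos: [0.5033, 0.222, 0.1694]
orientation: [-0.001, 1.0, 0.021, -0.002]
force: [0.1, 0.5, 0.2]
width: 0.0836
```

>>> step_arm(increments=[{"x": 0,"y": 0,"z": 0,"rx": 0,"ry": 0,"rz": 0,"fingers": 0.7},{"x": 0,"y": 0,"z": 0,"rx": 0,"ry": 0,"rz": 0,"fingers": 0.8},{"x": 0,"y": 0,"z": 0,"rx": 0,"ry": 0,"rz": 0,"fingers": 1},{"x": 0,"y": 0,"z": 0,"rx": 0,"ry": 0,"rz": 0,"fingers": 1},{"x": 0,"y": 0,"z": 0,"rx": 0,"ry": 0,"rz": 0,"fingers": 1}], squeeze=60)

```text
clock: 3.0
tool_pos: [0.5052, 0.2237, 0.1725]
orientation: [-0.001, 1.0, 0.022, 0.001]
force: [1.6, -0.2, -0.7]
width: 0.0501
```

```bash
python3 - <<'E'
from h import *
import cv2
s=gather();print(s)
f=r.grab_frame("side");cv2.imwrite(f"pics/d_side.png",cv2.resize(f[180:360,240:440,::-1],(800,600)[:2] if 0 else (660,594)))
E
```

```text
{'clock': 3.0, 'joints': array([0.20104412, 0.19869446, 1.72716288, 0.00193038, 1.21414274,
       1.72648174]), 'joint_velocities': array([ 0.00258279,  0.00569865,  0.00750725, -0.00093357, -0.00162406,
       -0.00090236]), 'joint_efforts': array([-8.64669168e-02, -4.22232306e+01, -3.21874201e+01,  7.09301530e-03,
       -8.48848536e-02, -1.69646533e-03]), 'tool_pos': array([0.50517058, 0.22374883, 0.17247373]), 'orientation': array([-1.03164115e-03,  9.99749677e-01,  2.23412156e-02,  6.23137263e-04]), 'force': array([ 1.60357711, -0.19888538, -0.66483225]), 'wrist_torque': array([ 0.05386635,  0.01044375, -0.02043664]), 'width': 0.05013799519290635}
```

View pics/d_side.png

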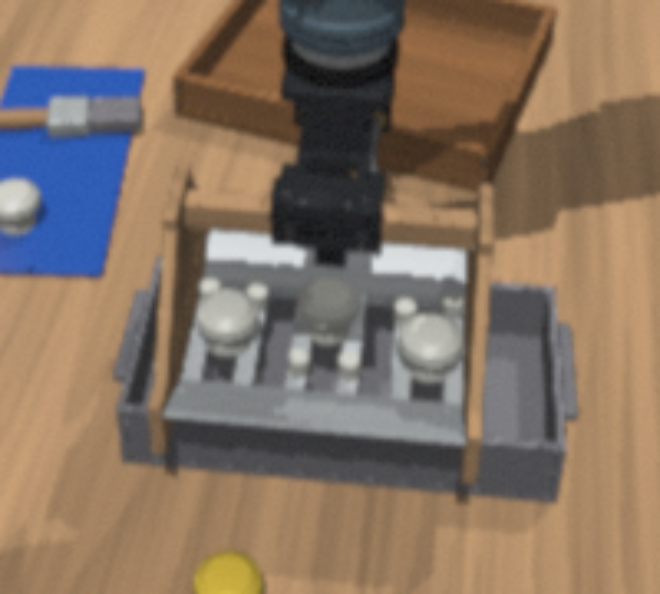

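>>> step_arm(increments=[{"x": -1,"y": -4.4,"z": 1.5,"rx": 0,"ry": 0,"rz": -0.2,"fingers": 0.45},{"x": -1,"y": -4.4,"z": 1.5,"rx": 0,"ry": 0,"rz": -0.2,"fingers": 0.5}], squeeze=60)

```text
clock: 3.22
tool_pos: [0.5032, 0.2286, 0.1699]
orientation: [-0.001, 1.0, 0.024, -0.0]
force: [-0.6, 0.5, -0.1]
width: 0.0448
```

>>> step_arm(increments=[{"x": 0,"y": 0,"z": 0,"rx": 0,"ry": 0,"rz": 0,"fingers": 1},{"x": 0,"y": 0,"z": 0,"rx": 0,"ry": 0,"rz": 0,"fingers": 1},{"x": 0,"y": 0,"z": 0,"rx": 0,"ry": 0,"rz": 0,"fingers": 1},{"x": 0,"y": 0,"z": 0,"rx": 0,"ry": 0,"rz": 0,"fingers": 1}], squeeze=60)

```text
clock: 3.55
tool_pos: [0.5034, 0.2282, 0.17]
orientation: [-0.001, 1.0, 0.024, -0.0]
force: [0.4, 2.8, -2.3]
width: 0.0192
```

>>> step_arm(increments=[{"x": 0,"y": 0,"z": 0,"rx": 0,"ry": 0,"rz": 0,"fingers": 1},{"x": 0,"y": 0,"z": 0,"rx": 0,"ry": 0,"rz": 0,"fingers": 1},{"x": 0,"y": 0,"z": 0,"rx": 0,"ry": 0,"rz": 0,"fingers": 1}], squeeze=60)

```text
clock: 3.8
tool_pos: [0.5034, 0.2282, 0.17]
orientation: [-0.001, 1.0, 0.024, -0.0]
force: [0.6, 2.2, 0.1]
width: 0.0172
```

>>> step_arm(increments=[{"x": 0,"y": 0,"z": -4,"rx": 0,"ry": 0,"rz": 0,"fingers": 1},{"x": 0,"y": 0,"z": -10,"rx": 0,"ry": 0,"rz": 0,"fingers": 1},{"x": 0,"y": 0,"z": -16,"rx": 0,"ry": 0,"rz": 0,"fingers": 1},{"x": 0,"y": 0,"z": -20,"rx": 0,"ry": 0,"rz": 0,"fingers": 1},{"x": 0,"y": 0,"z": -20,"rx": 0,"ry": 0,"rz": 0,"fingers": 1}])

```text
clock: 4.22
tool_pos: [0.5041, 0.228, 0.1912]
orientation: [-0.001, 1.0, 0.024, 0.001]
force: [1.0, 0.5, -5.8]
width: 0.0172
```

```bash
python3 - <<'E'
from h import *
import cv2
s=gather();print(s['tool_pos'],s['force'],s['wrist_torque'],s['width'])
f=r.grab_frame("side");cv2.imwrite(f"pics/e_side.png",cv2.resize(f[180:360,240:440,::-1],(660,594)))
E
```

```text
[0.50410026 0.22795276 0.19124874] [ 1.0387017   0.47639114 -5.8412774 ] [ 0.0742859  -0.05075987 -0.03319122] 0.017225862183336084
```

View pics/e_side.png

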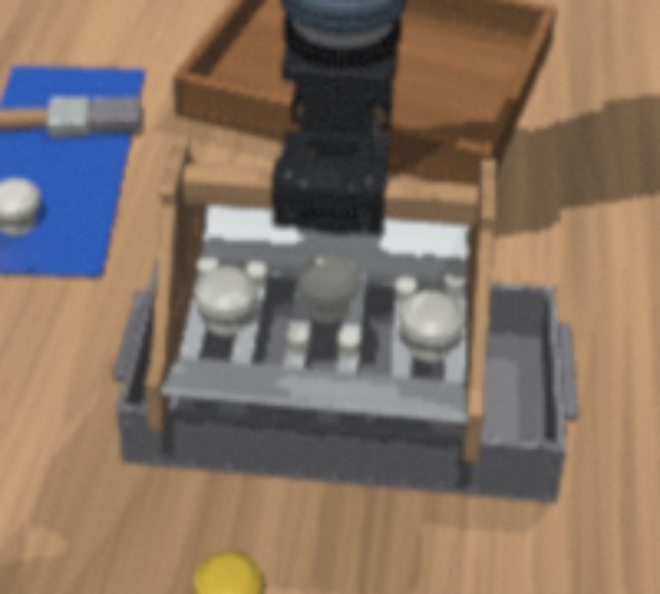

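>>> step_arm(increments=[{"x": -25,"y": 0,"z": 0,"rx": 0,"ry": 0,"rz": 0,"fingers": 1},{"x": -50,"y": 0,"z": 0,"rx": 0,"ry": 0,"rz": 0,"fingers": 1},{"x": -25,"y": 0,"z": 0,"rx": 0,"ry": 0,"rz": 0,"fingers": 1},{"x": 0,"y": 0,"z": 0,"rx": 0,"ry": 0,"rz": 0,"fingers": 1},{"x": -25,"y": 0,"z": 0,"rx": 0,"ry": 0,"rz": 0,"fingers": 1}])

```text
clock: 4.68
tool_pos: [0.485, 0.2262, 0.1881]
orientation: [-0.001, 1.0, 0.023, 0.002]
force: [2.3, 0.2, -5.6]
width: 0.0169
```

>>> step_arm(increments=[{"x": -25,"y": 0,"z": 0,"rx": 0,"ry": 0,"rz": 0,"fingers": 1},{"x": 0,"y": 0,"z": 0,"rx": 0,"ry": 0,"rz": 0,"fingers": 1},{"x": 25,"y": 0,"z": 0,"rx": 0,"ry": 0,"rz": 0,"fingers": 1},{"x": 0,"y": 0,"z": 0,"rx": 0,"ry": 0,"rz": 0,"fingers": 1},{"x": -25,"y": 0,"z": 0,"rx": 0,"ry": 0,"rz": 0,"fingers": 1}])

```text
clock: 5.1
tool_pos: [0.4545, 0.2251, 0.1885]
orientation: [-0.001, 1.0, 0.023, -0.001]
force: [-2.1, 0.2, -4.7]
width: 0.0171
```

```bash
python3 - <<'E'
from h import *
import cv2
s=gather();print(s['tool_pos'],s['force'],s['wrist_torque'],s['width'],s['clock'])
f=r.grab_frame("side");cv2.imwrite(f"pics/f_side.png",cv2.resize(f[180:360,240:440,::-1],(660,594)))
E
```

```text
[0.45454909 0.22506953 0.1885184 ] [-2.13039923  0.17907313 -4.71074492] [ 0.11446363  0.42847017 -0.01072674] 0.017097955964252686 5.1
```

View pics/f_side.png

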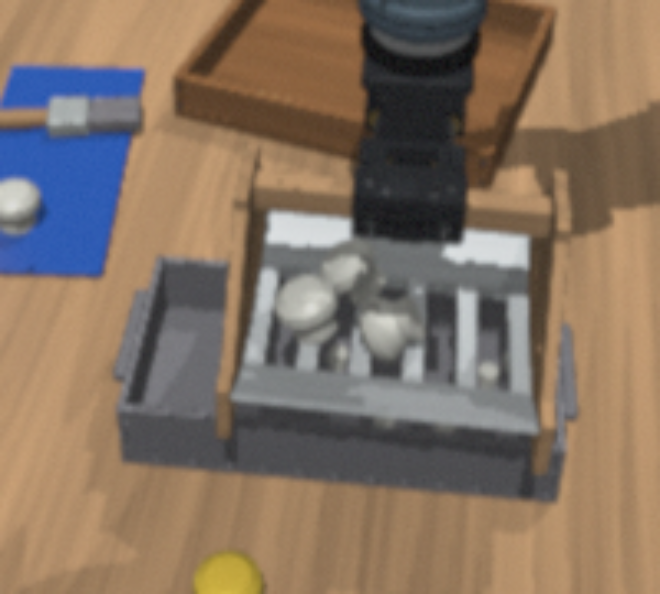

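>>> step_arm(increments=[{"x": 25,"y": 0,"z": 0,"rx": 0,"ry": 0,"rz": 0,"fingers": 1},{"x": 50,"y": 0,"z": 0,"rx": 0,"ry": 0,"rz": 0,"fingers": 1},{"x": 25,"y": 0,"z": 0,"rx": 0,"ry": 0,"rz": 0,"fingers": 1},{"x": 0,"y": 0,"z": 0,"rx": 0,"ry": 0,"rz": 0,"fingers": 1},{"x": 25,"y": 0,"z": 0,"rx": 0,"ry": 0,"rz": 0,"fingers": 1}])

```text
clock: 5.57
tool_pos: [0.4655, 0.2258, 0.1839]
orientation: [0.001, 1.0, 0.025, -0.01]
force: [-4.0, 0.4, -8.0]
width: 0.0173
```

>>> step_arm(increments=[{"x": 25,"y": 0,"z": 0,"rx": 0,"ry": 0,"rz": 0,"fingers": 1},{"x": 0,"y": 0,"z": 0,"rx": 0,"ry": 0,"rz": 0,"fingers": 1},{"x": -25,"y": 0,"z": 0,"rx": 0,"ry": 0,"rz": 0,"fingers": 1},{"x": -5,"y": 0,"z": 0,"rx": 0,"ry": 0,"rz": 0,"fingers": 1},{"x": 15,"y": 0,"z": 0,"rx": 0,"ry": 0,"rz": 0,"fingers": 1}])

```text
clock: 5.98
tool_pos: [0.4903, 0.2274, 0.1884]
orientation: [-0.0, 1.0, 0.025, -0.003]
force: [1.5, -0.1, -3.4]
width: 0.0175
```

```bash
python3 - <<'E'
from h import *
import cv2
s=gather();print(s['tool_pos'],s['force'],s['wrist_torque'],s['width'],s['clock'])
f=r.grab_frame("side");cv2.imwrite(f"pics/g_side.png",cv2.resize(f[200:350,260:430,::-1],(680,600),interpolation=cv2.INTER_CUBIC))
f=r.grab_frame("top");cv2.imwrite(f"pics/g_top.png",cv2.resize(f[170:310,170:300,::-1],(520,560),interpolation=cv2.INTER_CUBIC))
E
```

```text
[0.49030057 0.22740541 0.18835779] [ 1.47456704 -0.14677283 -3.42764891] [ 0.01427464 -0.51822274  0.03488175] 0.017513849421114235 5.9833
```

View pics/g_side.png

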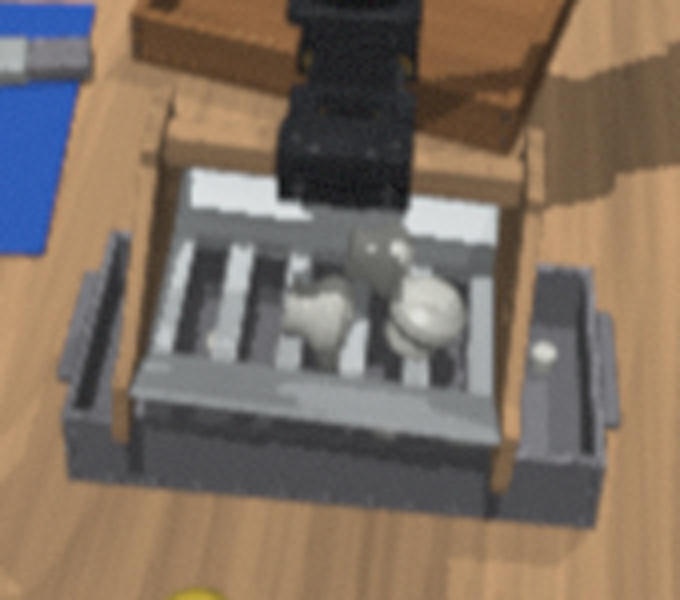

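View pics/g_top.png

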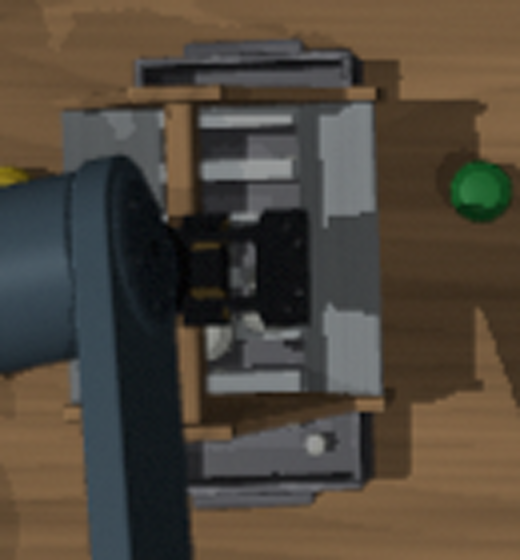

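>>> step_arm(increments=[{"x": 25,"y": 0,"z": 0,"rx": 0,"ry": 0,"rz": 0,"fingers": 1},{"x": 0,"y": 0,"z": 0,"rx": 0,"ry": 0,"rz": 0,"fingers": 1},{"x": -25,"y": 0,"z": 0,"rx": 0,"ry": 0,"rz": 0,"fingers": 1},{"x": 0,"y": 0,"z": 0,"rx": 0,"ry": 0,"rz": 0,"fingers": 1},{"x": 25,"y": 0,"z": 0,"rx": 0,"ry": 0,"rz": 0,"fingers": 1}])

```text
clock: 6.5
tool_pos: [0.5143, 0.2286, 0.1879]
orientation: [-0.0, 1.0, 0.025, -0.003]
force: [2.0, -0.3, -4.5]
width: 0.0173
```

>>> step_arm(increments=[{"x": -25,"y": 0,"z": 0,"rx": 0,"ry": 0,"rz": 0,"fingers": 1},{"x": -50,"y": 0,"z": 0,"rx": 0,"ry": 0,"rz": 0,"fingers": 1},{"x": -25,"y": 0,"z": 0,"rx": 0,"ry": 0,"rz": 0,"fingers": 1},{"x": -25,"y": 0,"z": 0,"rx": 0,"ry": 0,"rz": 0,"fingers": 1},{"x": -25,"y": 0,"z": 0,"rx": 0,"ry": 0,"rz": 0,"fingers": 1}])

```text
clock: 6.92
tool_pos: [0.494, 0.2275, 0.1905]
orientation: [-0.001, 1.0, 0.024, 0.0]
force: [0.2, -0.2, -6.1]
width: 0.0172
```

```bash
python3 - <<'E'
from h import *
import cv2
s=gather();print(s['tool_pos'],s['force'],s['wrist_torque'],s['width'],s['clock'])
f=r.grab_frame("side");cv2.imwrite(f"pics/h_side.png",cv2.resize(f[200:350,260:430,::-1],(680,600),interpolation=cv2.INTER_CUBIC))
f=r.grab_frame("wrist");cv2.imwrite(f"pics/h_wrist.png",f[:,:,::-1])
E
```

```text
[0.49400907 0.22745679 0.19046551] [ 0.18670052 -0.24321906 -6.10429864] [ 0.00493348  0.21421731 -0.02453173] 0.01717437789268126 6.9167
```

View pics/h_side.png

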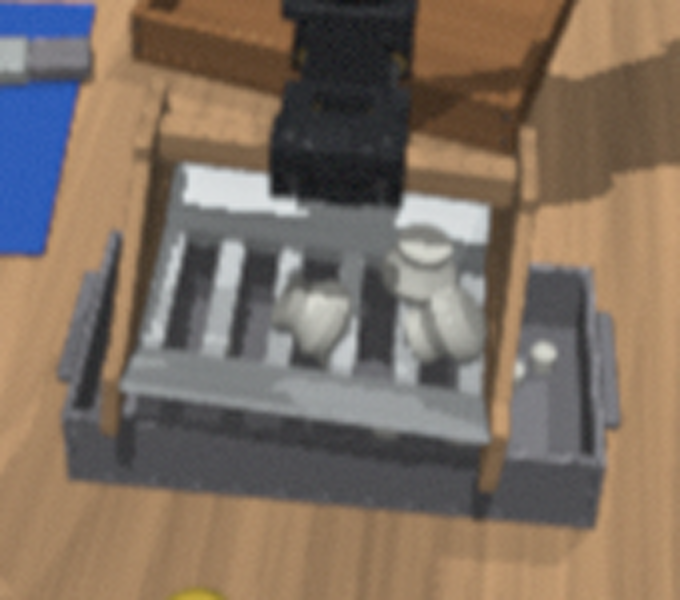

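View pics/h_wrist.png

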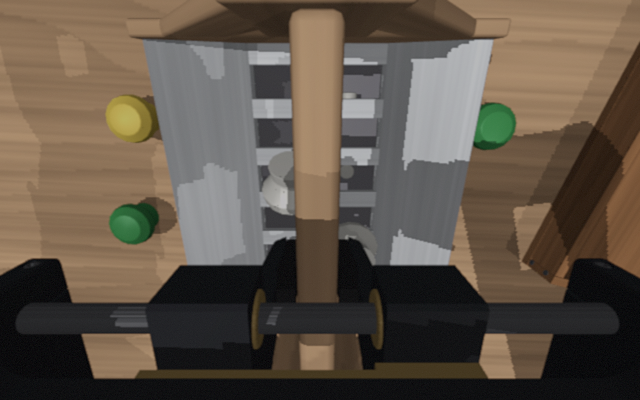

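>>> step_arm(increments=[{"x": 2,"y": 0,"z": -20,"rx": 0,"ry": 0,"rz": 0,"fingers": 1},{"x": 4,"y": 0,"z": -55,"rx": 0,"ry": 0,"rz": 0,"fingers": 1},{"x": 6,"y": 0,"z": -95,"rx": 0,"ry": 0,"rz": 0,"fingers": 1},{"x": 8,"y": 0,"z": -130,"rx": 0,"ry": 0,"rz": 0,"fingers": 1},{"x": 10,"y": 0,"z": -150,"rx": 0,"ry": 0,"rz": 0,"fingers": 1}])

```text
clock: 7.43
tool_pos: [0.5049, 0.2281, 0.3459]
orientation: [-0.002, 1.0, 0.024, 0.004]
force: [1.4, 0.8, -5.2]
width: 0.0174
```

```bash
python3 - <<'E'
from h import *
import cv2
s=gather();print(s['tool_pos'],s['force'],s['wrist_torque'],s['width'],s['clock'])
f=r.grab_frame("side");cv2.imwrite(f"pics/i_side.png",cv2.resize(f[150:350,250:450,::-1],(600,600),interpolation=cv2.INTER_CUBIC))
E
```

```text
[0.50488045 0.22814052 0.34593862] [ 1.39043543  0.75921718 -5.23529741] [ 0.05788679 -0.21765953 -0.03271658] 0.01737025500381807 7.4333
```

View pics/i_side.png

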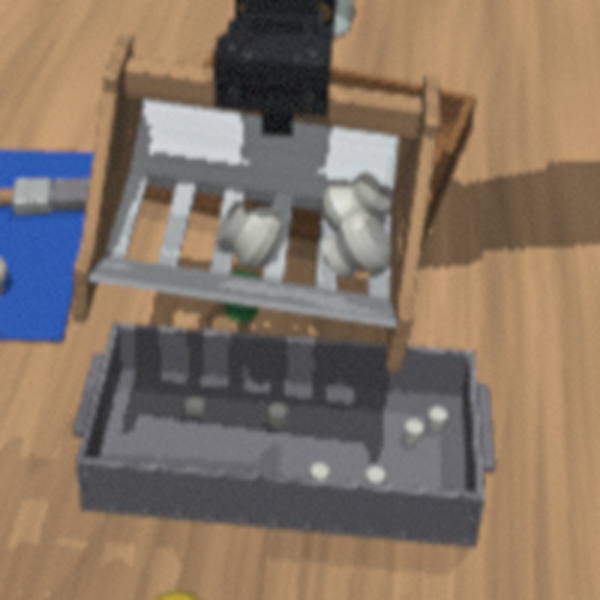

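```bash
python3 - <<'E'
from h import *
s=r.read_state();h=s['tool_pos']+[0.0005,0,.0205];R=Ro.from_euler('z',2.8,degrees=True)
for t in (-2,0,2,4):
  RR=R*Ro.from_euler('y',t,degrees=True)
  print(t,[np.round((np.array(proj("side",h+RR.apply(p)))-[250,150])*3) for p in ([.107,.112,-.13],[-.107,.112,-.13],[.1,0,.013],[-.1,0,.013])])
E
```

```text
-2 [array([ 94., 327.]), array([411., 362.]), array([130.,  62.]), array([425.,  89.])]
0 [array([101., 332.]), array([419., 358.]), array([130.,  67.]), array([425.,  84.])]
2 [array([108., 336.]), array([426., 355.]), array([130.,  71.]), array([425.,  80.])]
4 [array([115., 341.]), array([433., 351.]), array([129.,  75.]), array([425.,  75.])]
```

```bash
python3 - <<'E'
import cv2
a=cv2.imread("pics/i_side.png")[30:390,60:460]
cv2.imwrite("pics/i2.png",cv2.resize(a,(660,594)))
E
```

```text
(no output)
```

View pics/i2.png

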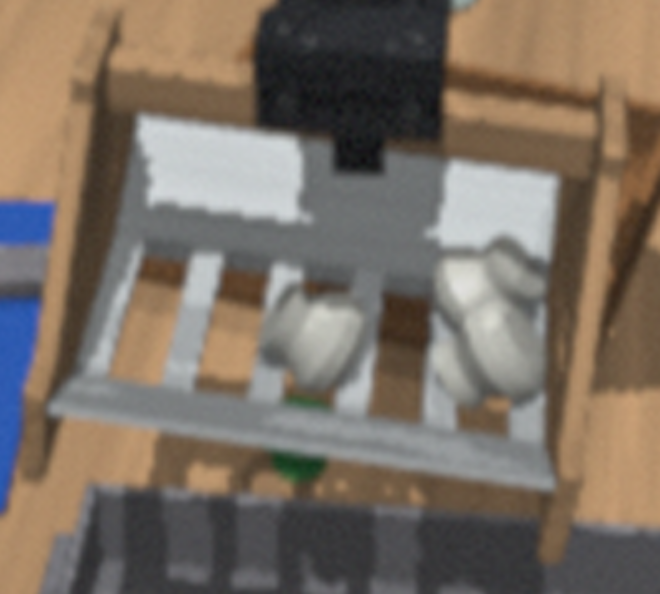

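```bash
cat >> h.py <<'E'
SL=-4.5
def bt(yaw,th,sl=None):
    sl=SL if sl is None else sl
    return Ro.from_euler('z',yaw,degrees=True)*Ro.from_euler('x',th,degrees=True)*Ro.from_euler('y',-sl,degrees=True)*Ro.from_matrix(np.diag([1,-1,-1.]))
TX=np.array([np.cos(np.radians(-13.1)),np.sin(np.radians(-13.1))]);TY=np.array([-TX[1],TX[0]])
def pour(ty,z,th,tx=0):
    xy=np.array([.520,-.200])+ty*TY+tx*TX
    R=bt(-13.1,th);return grip([*xy,z],R),R
E
python3 - <<'E'
from h import *
p,R=pour(.02,.345,0);print(p,rel(p,R))
E
```

```text
[ 0.5230811  -0.18018261  0.32605857] (array([ -3.3, 408.9,  21.5]), array([ 0.3, -5.2, 15.9]))
```

>>> step_arm(increments=[{"x": 0,"y": 10,"z": 0,"rx": 0,"ry": -1,"rz": 1,"fingers": 1},{"x": 0,"y": 35,"z": 0,"rx": 0,"ry": -2.5,"rz": 3,"fingers": 1},{"x": 0,"y": 68,"z": 0,"rx": 0,"ry": -4,"rz": 5,"fingers": 1},{"x": 0,"y": 103,"z": 0,"rx": 0,"ry": -4.5,"rz": 7,"fingers": 1},{"x": 0,"y": 138,"z": 0,"rx": 0,"ry": -4.5,"rz": 9,"fingers": 1}])

```text
clock: 7.9
tool_pos: [0.5089, 0.0881, 0.3367]
orientation: [0.0, 0.998, -0.055, -0.042]
force: [0.8, 0.4, -4.9]
width: 0.0174
```

```bash
python3 - <<'E'
from h import *
s=gather();print(s['tool_pos'],s['clock'],s['joints'])
p,R=pour(.02,.345,0);print(p,rel(p,R))
E
```

```text
[0.50889317 0.08805255 0.3366665 ] 7.9 [-5.83575031e-02  4.16345010e-02  1.56562576e+00 -6.95770737e-04
  1.61915617e+00  1.62331171e+00]
[ 0.5230811  -0.18018261  0.32605857] (array([ 44.6, 265. ,   8.2]), array([0.8, 0.3, 6.7]))
```

>>> step_arm(increments=[{"x": 6,"y": 35,"z": 1,"rx": 0,"ry": 0,"rz": 2,"fingers": 1},{"x": 12,"y": 70,"z": 2,"rx": 0,"ry": 0,"rz": 4,"fingers": 1},{"x": 18,"y": 105,"z": 4,"rx": 0,"ry": 0,"rz": 6,"fingers": 1},{"x": 24,"y": 140,"z": 6,"rx": 0,"ry": 0,"rz": 6.7,"fingers": 1},{"x": 30,"y": 175,"z": 8,"rx": 0,"ry": 0,"rz": 6.7,"fingers": 1}])

```text
clock: 8.32
tool_pos: [0.5186, -0.0892, 0.3273]
orientation: [0.002, 0.993, -0.114, -0.042]
force: [1.0, 0.9, -6.5]
width: 0.0175
```

```bash
python3 - <<'E'
from h import *
s=gather();print(s['tool_pos'],s['clock'],s['joints'])
p,R=pour(.02,.345,0);print(p,rel(p,R))
p,R=pour(.02,.30,15);print(p,rel(p,R))
E
```

```text
[ 0.51863216 -0.0892356   0.32730371] 8.3167 [-0.3807554   0.06897513  1.55527288 -0.02540631  1.59689507  1.41828348]
[ 0.5230811  -0.18018261  0.32605857] (array([24.9, 87.6,  0.3]), array([0.7, 0.2, 0. ]))
[ 0.52419223 -0.17540778  0.28170398] (array([28.6, 82.1, 44.5]), array([15.7,  0.2, -1.2]))
```

>>> step_arm(increments=[{"x": 9,"y": 32,"z": 6,"rx": 2,"ry": 0,"rz": 0,"fingers": 1},{"x": 17,"y": 54,"z": 16,"rx": 6,"ry": 0,"rz": -0.5,"fingers": 1},{"x": 24,"y": 70,"z": 28,"rx": 10,"ry": 0,"rz": -0.8,"fingers": 1},{"x": 28,"y": 80,"z": 38,"rx": 14,"ry": 0.2,"rz": -1.2,"fingers": 1},{"x": 28.6,"y": 82,"z": 44,"rx": 15.7,"ry": 0.2,"rz": -1.2,"fingers": 1}])

```text
clock: 8.73
tool_pos: [0.5241, -0.1763, 0.2809]
orientation: [-0.136, 0.984, -0.109, -0.024]
force: [-0.8, -0.4, -6.7]
width: 0.0172
```

```bash
python3 - <<'E'
from h import *
import cv2
s=gather();print(s['tool_pos'],s['clock'],s['joints'],s['force'],s['wrist_torque'],s['width'])
f=r.grab_frame("side");cv2.imwrite(f"pics/j_side.png",f[:,:,::-1])
for th,z in((25,.24),(25,.197),(40,.203),(55,.195),(65,.186),(72,.178)):
  p,R=pour(.02,z,th);print(th,p,rel(p,R))
E
```

```text
[ 0.52409569 -0.17625926  0.28085911] 8.7333 [-0.65892432  0.19127843  1.53294866  0.20615897  1.60274242  1.1206713 ] [-0.77367554 -0.36276083 -6.72015064] [-0.33556779 -0.01507481 -0.04331742] 0.01716343098756972
25 [ 0.52489544 -0.17238593  0.22283324] (array([ 5.2, 11.8, 55.8]), array([ 9.7,  0.1, -1. ]))
25 [ 0.52489544 -0.17238593  0.17983324] (array([ 8.6, 23.1, 97.1]), array([ 9.7,  0.1, -1. ]))
40 [ 0.52584065 -0.16832414  0.18849002] (array([ 8. , 16.8, 89.9]), array([24.7,  0.1, -2.2]))
55 [ 0.5265978  -0.16507048  0.18413564] (array([ 8.4, 14.8, 95. ]), array([39.6,  0.1, -3.4]))
65 [ 0.52697197 -0.16346259  0.17799501] (array([  8.9,  14.8, 101.3]), array([49.6,  0.1, -4.2]))
72 [ 0.52716408 -0.16263704  0.17214678] (array([  9.4,  15.5, 107.1]), array([56.6,  0. , -4.8]))
```

View pics/j_side.png

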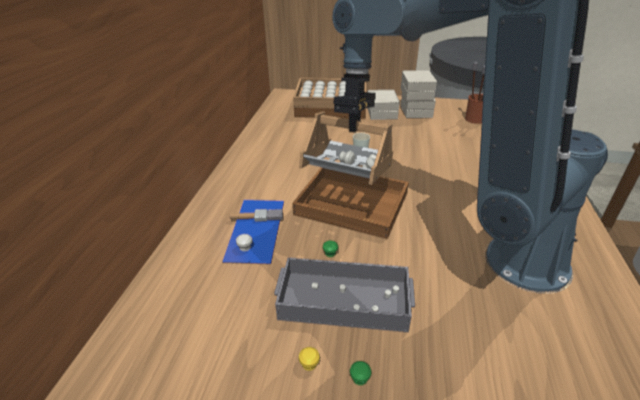

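>>> step_arm(increments=[{"x": 2,"y": 4,"z": 15,"rx": 2,"ry": 0,"rz": -0.2,"fingers": 1},{"x": 4,"y": 10,"z": 40,"rx": 5,"ry": 0,"rz": -0.5,"fingers": 1},{"x": 6,"y": 17,"z": 68,"rx": 8,"ry": 0,"rz": -0.8,"fingers": 1},{"x": 8,"y": 21,"z": 88,"rx": 9.5,"ry": 0,"rz": -1,"fingers": 1},{"x": 8.5,"y": 23,"z": 95,"rx": 9.7,"ry": 0,"rz": -1,"fingers": 1}])

```text
clock: 9.2
tool_pos: [0.5257, -0.1694, 0.1826]
orientation: [-0.218, 0.971, -0.1, -0.015]
force: [-1.1, 1.0, -6.4]
width: 0.0174
```

```bash
python3 - <<'E'
from h import *
import cv2
s=gather();print(s['tool_pos'],s['clock'],s['joints'],s['force'],s['wrist_torque'],s['width'])
f=r.grab_frame("side");cv2.imwrite(f"pics/k_side.png",cv2.resize(f[100:260,250:450,::-1],(750,600)))
for th,z in((25,.197),(40,.203),(50,.20),(55,.196),(65,.187),(72,.178)):
  p,R=pour(.02,z,th);print(th,p,rel(p,R))
E
```

```text
[ 0.52573824 -0.16943853  0.18264367] 9.2 [-0.72208283  0.32808227  1.60853126  0.33630431  1.50071867  0.98015169] [-1.08513489  1.00096218 -6.42207844] [-0.57942846  0.27513678  0.03771099] 0.01738325746926731
25 [ 0.52489544 -0.17238593  0.17983324] (array([-0.3,  4.1,  1.7]), array([0.2, 0.3, 0.3]))
40 [ 0.52584065 -0.16832414  0.18849002] (array([-0.7, -3.3, -4.4]), array([15.2,  0.3, -0.9]))
50 [ 0.5263698  -0.16605024  0.18782468] (array([-0.6, -5.2, -2.8]), array([25.1,  0.3, -1.8]))
55 [ 0.5265978  -0.16507048  0.18513564] (array([-0.4, -5. ,  0. ]), array([30.1,  0.3, -2.2]))
65 [ 0.52697197 -0.16346259  0.17899501] (array([ 0.2, -3.9,  6.3]), array([40.1,  0.3, -3. ]))
72 [ 0.52716408 -0.16263704  0.17214678] (array([ 0.7, -1.8, 12.8]), array([47.1,  0.4, -3.5]))
```

View pics/k_side.png

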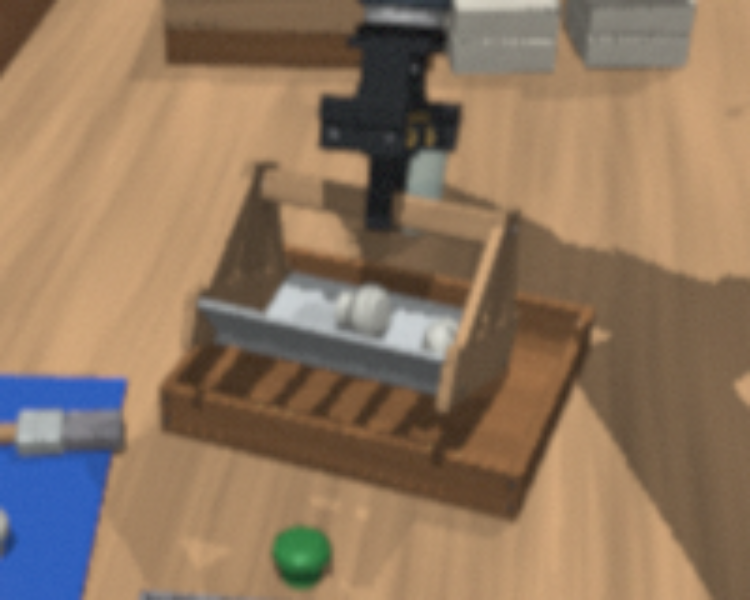

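>>> step_arm(increments=[{"x": 0,"y": 1,"z": -1,"rx": 4,"ry": 0,"rz": -0.2,"fingers": 1},{"x": 0,"y": -1,"z": -3,"rx": 9,"ry": 0.2,"rz": -0.5,"fingers": 1},{"x": 0,"y": -3,"z": -4,"rx": 14,"ry": 0.3,"rz": -0.8,"fingers": 1},{"x": 0,"y": -4.5,"z": -4,"rx": 19,"ry": 0.3,"rz": -1.3,"fingers": 1},{"x": 0,"y": -5,"z": -3,"rx": 23,"ry": 0.3,"rz": -1.6,"fingers": 1}])

```text
clock: 9.67
tool_pos: [0.53, -0.1687, 0.1938]
orientation: [-0.405, 0.91, -0.086, 0.015]
force: [0.1, 0.6, -5.2]
width: 0.0171
```

```bash
python3 - <<'E'
from h import *
import cv2
s=gather();print(s['tool_pos'],s['clock'],s['joints'],s['force'],s['wrist_torque'],s['width'])
f=r.grab_frame("side");cv2.imwrite(f"pics/l_side.png",cv2.resize(f[100:260,250:450,::-1],(750,600)))
for th,z in((50,.20),(55,.196),(60,.192),(65,.187),(72,.178)):
  p,R=pour(.02,z,th);print(th,p,rel(p,R))
E
```

```text
[ 0.52997593 -0.16872965  0.19384228] 9.6667 [-0.85737051  0.476734    1.54180849  0.59496042  1.72484748  0.80752561] [ 0.07455152  0.62837818 -5.20260232] [-1.34700117  0.23155534  0.03564256] 0.017125309839367754
50 [ 0.5263698  -0.16605024  0.18782468] (array([-2.8,  1.6,  4.5]), array([ 2. , -0.3,  0.1]))
55 [ 0.5265978  -0.16507048  0.18513564] (array([-2.6,  2.9,  7. ]), array([ 7. , -0.2, -0.3]))
60 [ 0.52679903 -0.16420574  0.18252929] (array([-2.5,  4.2,  9.4]), array([12. , -0.2, -0.6]))
65 [ 0.52697197 -0.16346259  0.17899501] (array([-2.3,  6.3, 12.3]), array([16.9, -0.2, -1. ]))
72 [ 0.52716408 -0.16263704  0.17214678] (array([-1.9, 10.9, 17.5]), array([23.9, -0.2, -1.6]))
```

View pics/l_side.png

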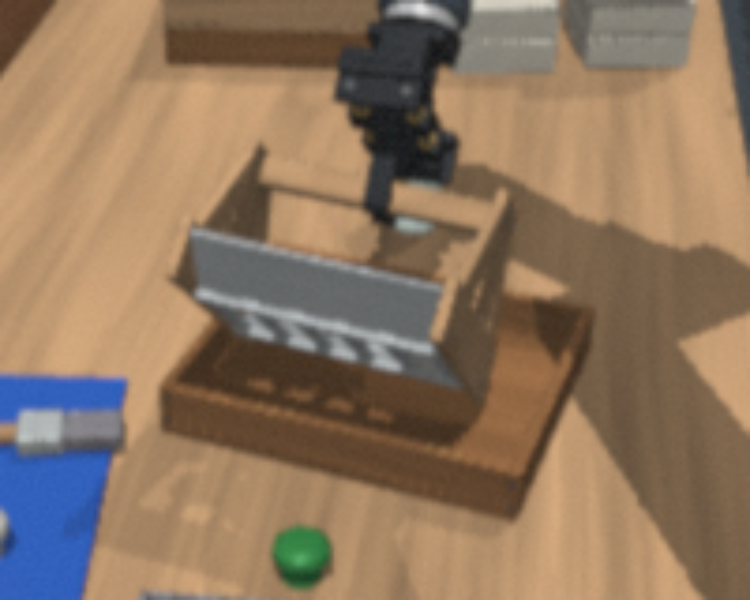

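Now I'll tip slowly to about 65°.

>>> step_arm(increments=[{"x": -2,"y": 2,"z": 5,"rx": 3,"ry": -0.2,"rz": 0,"fingers": 1},{"x": -2.5,"y": 3,"z": 7,"rx": 7,"ry": -0.2,"rz": -0.3,"fingers": 1},{"x": -2.5,"y": 4,"z": 9,"rx": 11,"ry": -0.2,"rz": -0.6,"fingers": 1},{"x": -2.4,"y": 5,"z": 11,"rx": 14,"ry": -0.2,"rz": -0.8,"fingers": 1},{"x": -2.3,"y": 6,"z": 12,"rx": 17,"ry": -0.2,"rz": -1,"fingers": 1}])

```text
clock: 10.13
tool_pos: [0.5279, -0.1629, 0.1806]
orientation: [-0.534, 0.842, -0.074, 0.028]
force: [0.1, 0.4, -4.0]
width: 0.0173
```

```bash
python3 - <<'E'
from h import *
import cv2
s=gather();print(s['tool_pos'],s['clock'],s['joints'],s['force'],s['wrist_torque'],s['width'])
f=r.grab_frame("side");cv2.imwrite(f"pics/m_side.png",cv2.resize(f[100:260,250:450,::-1],(750,600)))
f=r.grab_frame("top");cv2.imwrite(f"pics/m_top.png",cv2.resize(f[150:310,300:460,::-1],(600,600)))
for th,z in((65,.187),(72,.178),(76,.175)):
  p,R=pour(.02,z,th);print(th,p,rel(p,R))
E
```

```text
[ 0.5278573  -0.16292318  0.18055554] 10.1333 [-0.91515342  0.64091273  1.50323145  0.74399161  1.87459384  0.71601464] [ 0.06854078  0.39914987 -3.9934148 ] [-1.18214133  0.21759821  0.04656801] 0.017265454656351393
65 [ 0.52697197 -0.16346259  0.17899501] (array([-0.1,  0.3, -0.5]), array([ 0.3,  0.1, -0.1]))
72 [ 0.52716408 -0.16263704  0.17214678] (array([0.2, 6.2, 3.1]), array([ 7.3,  0.1, -0.6]))
76 [ 0.52724667 -0.16228211  0.17041765] (array([0.3, 7.6, 4.2]), array([11.3,  0.1, -0.9]))
```

View pics/m_side.png

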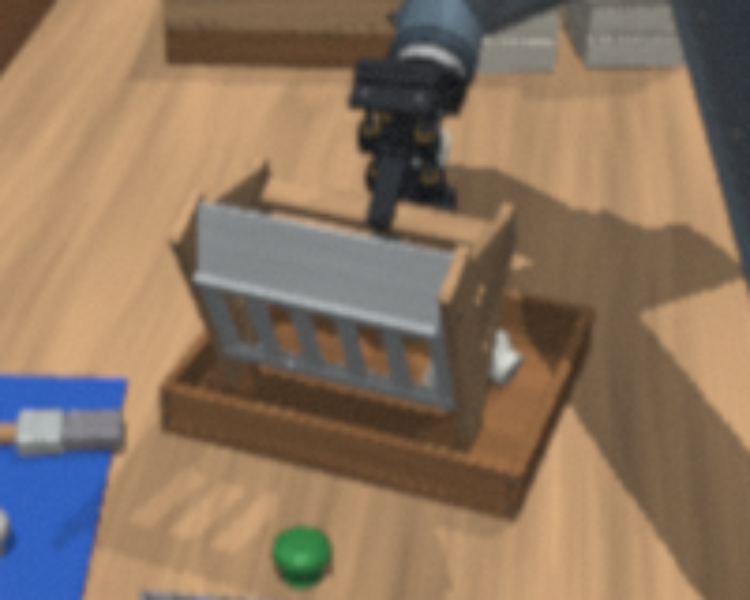

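View pics/m_top.png

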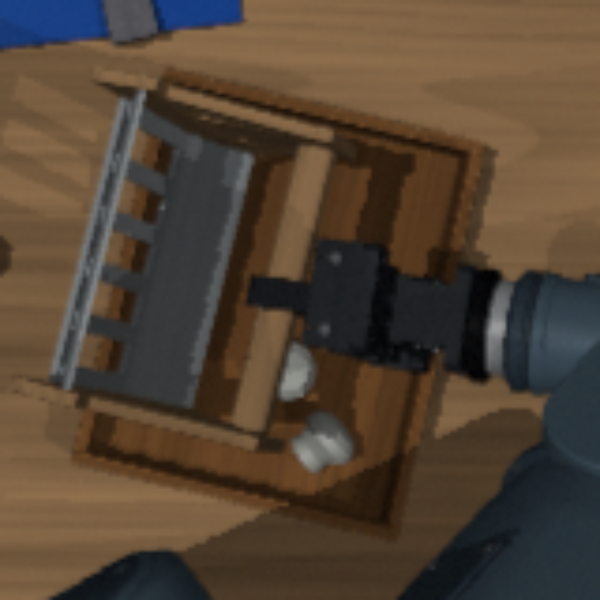

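>>> step_arm(increments=[{"x": 0,"y": 3,"z": 1,"rx": 4,"ry": 0,"rz": -0.3,"fingers": 1},{"x": 0,"y": 5,"z": 2,"rx": 7.5,"ry": 0,"rz": -0.6,"fingers": 1},{"x": 0,"y": 5,"z": 2,"rx": 7.5,"ry": 0,"rz": -0.6,"fingers": 1},{"x": 0,"y": 5,"z": 2,"rx": 7.5,"ry": 0,"rz": -0.6,"fingers": 1}])

```text
clock: 10.57
tool_pos: [0.5273, -0.1631, 0.1743]
orientation: [-0.588, 0.805, -0.069, 0.035]
force: [-0.1, -0.7, -4.7]
width: 0.0176
```

```bash
python3 - <<'E'
from h import *
import cv2
s=gather();print(s['tool_pos'],s['clock'],s['force'],s['wrist_torque'],s['width'])
f=r.grab_frame("wrist");cv2.imwrite(f"pics/n_wrist.png",f[:,:,::-1])
f=r.grab_frame("top");cv2.imwrite(f"pics/n_top.png",cv2.resize(f[150:310,300:460,::-1],(600,600)))
for th,z in((65,.187),(65,.25),(45,.30)):
  p,R=pour(.02,z,th);print(th,p,rel(p,R))
E
```

```text
[ 0.52726725 -0.1631042   0.17434908] 10.5667 [-0.07803211 -0.68653216 -4.71321693] [-1.23956417  0.29089677 -0.06441017] 0.017551306654710986
65 [ 0.52697197 -0.16346259  0.17899501] (array([-0.6, -3.5, -1.4]), array([-7. , -0. ,  0.7]))
65 [ 0.52697197 -0.16346259  0.24199501] (array([ -2. , -63.4, -20.7]), array([-7. , -0. ,  0.7]))
45 [ 0.52611678 -0.16713755  0.28660639] (array([  -3.2, -104.7,  -38. ]), array([-27. ,  -0. ,   2.3]))
```

View pics/n_wrist.png

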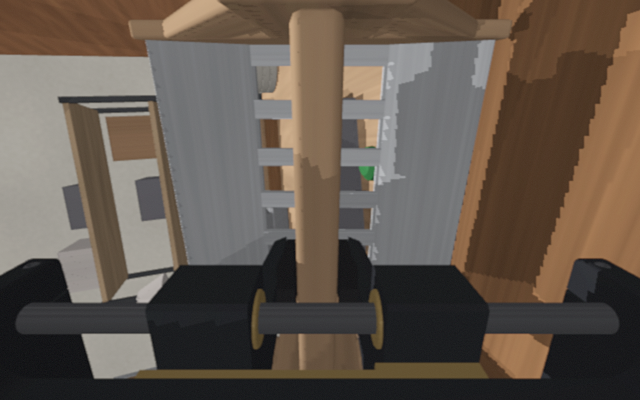

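View pics/n_top.png

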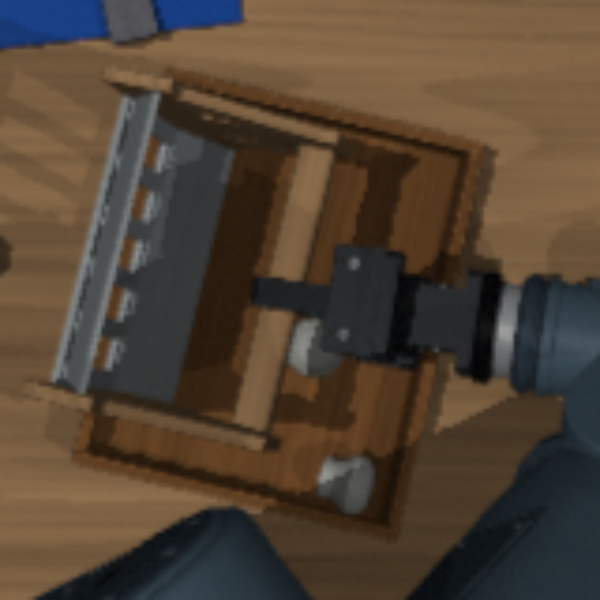

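>>> step_arm(increments=[{"x": 0,"y": -12,"z": -4,"rx": 0,"ry": 0,"rz": 0,"fingers": 1},{"x": -1,"y": -38,"z": -12,"rx": -1,"ry": 0,"rz": 0,"fingers": 1},{"x": -2,"y": -63,"z": -21,"rx": -7,"ry": 0,"rz": 0.7,"fingers": 1},{"x": -2.5,"y": -85,"z": -30,"rx": -13,"ry": 0,"rz": 1.4,"fingers": 1},{"x": -3,"y": -105,"z": -38,"rx": -20,"ry": 0,"rz": 1.8,"fingers": 1}])

```text
clock: 11.08
tool_pos: [0.5256, -0.1682, 0.2887]
orientation: [-0.438, 0.894, -0.087, 0.015]
force: [-0.0, -0.5, -4.7]
width: 0.0172
```

```bash
python3 - <<'E'
from h import *
import cv2
s=gather();print(s['tool_pos'],s['clock'])
f=r.grab_frame("top");cv2.imwrite(f"pics/o_top.png",cv2.resize(f[150:310,300:460,::-1],(600,600)))
f=r.grab_frame("side");cv2.imwrite(f"pics/o_side.png",f[:,:,::-1])
R=bt(2.8,0);print(rel(grip([.504,.10,.365],R),R)); R=bt(-3,22);print(rel(grip([.515,-.03,.365],R),R))
E
```

```text
[ 0.52556003 -0.16817607  0.2886573 ] 11.0833
(array([ -71.5, -199.5,  173.7]), array([-52.1,  -7.8, -10.4]))
(array([ -40. , -127.4,   78.7]), array([-29.9,  -6.7,  -5.4]))
```

View pics/o_top.png

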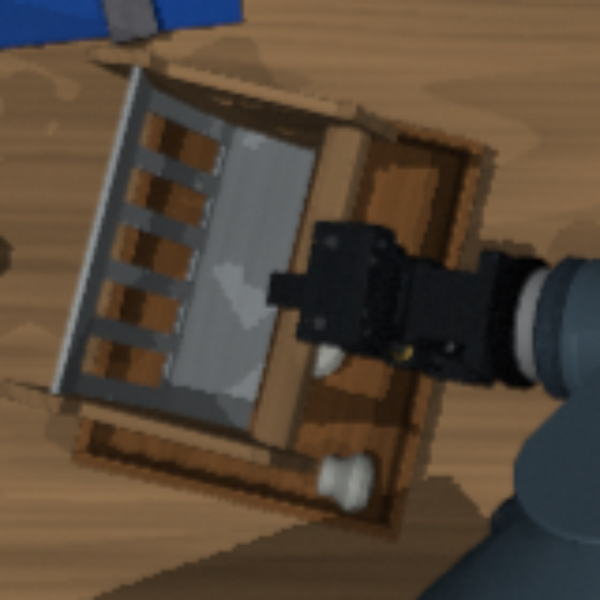

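View pics/o_side.png

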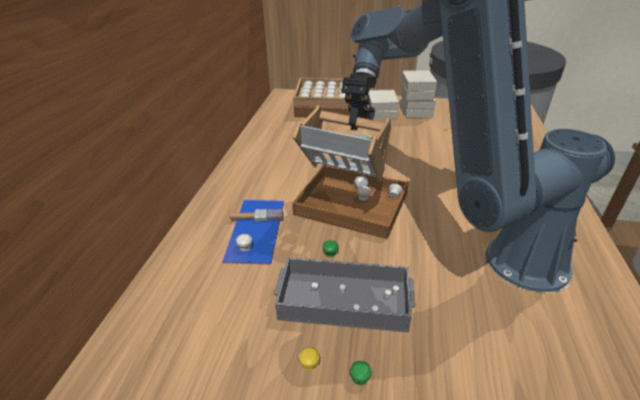

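>>> step_arm(increments=[{"x": -6,"y": -25,"z": 8,"rx": -5,"ry": -0.5,"rz": -1,"fingers": 1},{"x": -14,"y": -50,"z": 20,"rx": -11,"ry": -1.5,"rz": -2,"fingers": 1},{"x": -23,"y": -76,"z": 38,"rx": -17,"ry": -3,"rz": -3,"fingers": 1},{"x": -32,"y": -102,"z": 58,"rx": -24,"ry": -5,"rz": -4.5,"fingers": 1},{"x": -40,"y": -127,"z": 79,"rx": -30,"ry": -6.7,"rz": -5.4,"fingers": 1}])

```text
clock: 11.6
tool_pos: [0.5114, -0.022, 0.3403]
orientation: [-0.197, 0.979, -0.02, -0.04]
force: [1.6, 0.3, -4.4]
width: 0.0172
```

```bash
python3 - <<'E'
from h import *
s=gather();print(s['tool_pos'],s['clock'],s['joints'])
R=bt(2.8,0);print(rel(grip([.504,.228,.365],R),R)); R=bt(1,3);print(rel(grip([.508,.1,.365],R),R))
E
```

```text
[ 0.51138516 -0.02199703  0.34033874] 11.6 [-0.47650825  0.07489054  1.57081406  0.32233947  1.74277583  1.15110447]
(array([ -15.2, -232. ,   92.3]), array([-23. ,  -0.4,  -4.2]))
(array([  -8.3, -115.2,   42.7]), array([-19.9,  -0.1,  -2.6]))
```

>>> step_arm(increments=[{"x": -1.5,"y": -28,"z": 9,"rx": -5,"ry": 0,"rz": -0.6,"fingers": 1},{"x": -3,"y": -57,"z": 20,"rx": -10,"ry": 0,"rz": -1.3,"fingers": 1},{"x": -6,"y": -87,"z": 32,"rx": -15,"ry": 0,"rz": -2,"fingers": 1},{"x": -8,"y": -120,"z": 45,"rx": -20,"ry": 0,"rz": -3,"fingers": 1},{"x": -10,"y": -152,"z": 59,"rx": -23,"ry": -0.3,"rz": -4,"fingers": 1}])

```text
clock: 12.02
tool_pos: [0.5049, 0.1427, 0.3449]
orientation: [0.0, 0.999, 0.024, -0.04]
force: [1.0, -0.3, -4.5]
width: 0.0173
```

```bash
python3 - <<'E'
from h import *
s=gather();print(s['tool_pos'],s['clock'],s['joints'])
R=bt(2.8,0);print(rel(grip([.504,.228,.365],R),R)); print(rel(grip([.504,.228,.24],R),R))
E
```

```text
[0.50485693 0.14273845 0.34494318] 12.0167 [4.82383757e-02 5.26608843e-02 1.53770571e+00 1.37776145e-03
 1.63042043e+00 1.57180675e+00]
(array([  1.6, -85.2,  -1.1]), array([-0.1,  0. , -0.1]))
(array([ 11.5, -85. , 123.5]), array([-0.1,  0. , -0.1]))
```

>>> step_arm(increments=[{"x": 1,"y": -30,"z": 5,"rx": 0,"ry": 0,"rz": 0,"fingers": 1},{"x": 3,"y": -58,"z": 25,"rx": 0,"ry": 0,"rz": 0,"fingers": 1},{"x": 6,"y": -77,"z": 58,"rx": 0,"ry": 0,"rz": 0,"fingers": 1},{"x": 9,"y": -84,"z": 90,"rx": 0,"ry": 0,"rz": 0,"fingers": 1},{"x": 11,"y": -85,"z": 118,"rx": 0,"ry": 0,"rz": 0,"fingers": 1}])

```text
clock: 12.43
tool_pos: [0.5017, 0.2275, 0.2234]
orientation: [-0.001, 0.999, 0.024, -0.042]
force: [0.2, -1.0, -5.7]
width: 0.0176
```

>>> step_arm(increments=[{"x": 0,"y": 0,"z": 5,"rx": 0,"ry": 0,"rz": 0,"fingers": 1},{"x": 0,"y": 0,"z": 5,"rx": 0,"ry": 0,"rz": 0,"fingers": 1},{"x": 0,"y": 0,"z": 5,"rx": 0,"ry": 0,"rz": 0,"fingers": 1}])

```text
clock: 12.68
tool_pos: [0.5043, 0.2251, 0.2226]
orientation: [-0.001, 0.999, 0.022, -0.039]
force: [0.7, 0.8, -3.2]
width: 0.0175
```

```bash
python3 - <<'E'
from h import *
import cv2
s=gather();print(s['tool_pos'],s['orientation'],s['clock'])
f=r.grab_frame("side");cv2.imwrite(f"pics/p_full.png",f[:,:,::-1]);cv2.imwrite(f"pics/p_side.png",cv2.resize(f[190:350,260:430,::-1],None,fx=3.75,fy=3.75,interpolation=cv2.INTER_CUBIC))
f=r.grab_frame("top");cv2.imwrite(f"pics/p_top.png",cv2.resize(f[160:310,150:310,::-1],(640,600),interpolation=cv2.INTER_CUBIC))
q=s['orientation'];R0=Ro.from_quat([q[1],q[2],q[3],q[0]])
h=s['tool_pos']-R0.apply([0,0,.0195])
print("h",h)
for t in (-8,-6,-4.5,-3,-1):
  B=R0*bt(0,0,t).inv() 
  print(t,np.round(B.as_euler('xyz',degrees=True),1),[np.round((np.array(proj("side",h+B.apply(p)))-[260,190])*3.75) for p in ([.107,.112,-.13],[-.107,.112,-.13],[.1,-.009,.013],[-.1,-.009,.013])])
E
```

```text
[0.50430439 0.22509944 0.22264854] [-7.90142410e-04  9.98982889e-01  2.22790736e-02 -3.91944725e-02] 12.6833
h [0.50583211 0.22510271 0.2420886 ]
-8 [ 0.2 -3.5  2.5] [array([ 91., 407.]), array([453., 457.]), array([142.,  94.]), array([476., 135.])]
-6 [ 0.2 -1.5  2.5] [array([ 98., 413.]), array([461., 454.]), array([142.,  99.]), array([476., 131.])]
-4.5 [ 0.2 -0.   2.5] [array([104., 416.]), array([468., 451.]), array([141., 102.]), array([476., 127.])]
-3 [0.2 1.5 2.6] [array([110., 420.]), array([474., 449.]), array([141., 106.]), array([476., 124.])]
-1 [0.2 3.5 2.6] [array([118., 425.]), array([482., 445.]), array([141., 110.]), array([475., 119.])]
```

View pics/p_side.png

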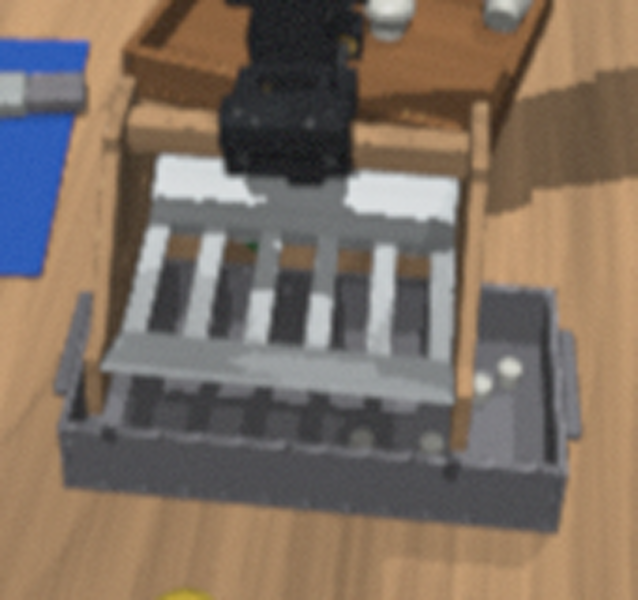

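View pics/p_top.png

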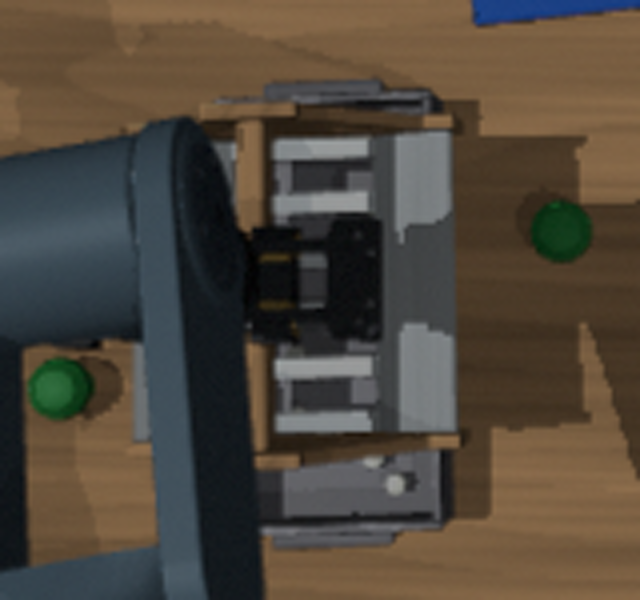

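```bash
python3 - <<'E'
from h import *
s=r.read_state();print(s['tool_pos'],s['joint_velocities'])
R=bt(2.8,0,-5.5)
for z in (.20,.192,.190):
  h=np.array([.5035,.2282,z]);print(rel(h+R.apply([0,0,.0195]),R))
E
```

```text
[0.50572034 0.22517624 0.22446957] [ 0.0014416  -0.01107646 -0.00380041 -0.00242771 -0.00544612  0.00074941]
(array([-0.7, -2.9, 44.1]), array([-0.2, -1.3, -0.2]))
(array([-0.1, -2.9, 52. ]), array([-0.2, -1.3, -0.2]))
(array([ 0. , -2.9, 54. ]), array([-0.2, -1.3, -0.2]))
```

>>> step_arm(increments=[{"x": -0.5,"y": -2.9,"z": 14,"rx": -0.2,"ry": -1.3,"rz": -0.2,"fingers": 1},{"x": -0.6,"y": -2.9,"z": 30,"rx": -0.2,"ry": -1.3,"rz": -0.2,"fingers": 1},{"x": -0.7,"y": -2.9,"z": 40,"rx": -0.2,"ry": -1.3,"rz": -0.2,"fingers": 1},{"x": -0.7,"y": -2.9,"z": 42,"rx": -0.2,"ry": -1.3,"rz": -0.2,"fingers": 1},{"x": -0.7,"y": -2.9,"z": 42,"rx": -0.2,"ry": -1.3,"rz": -0.2,"fingers": 1}])

```text
clock: 13.2
tool_pos: [0.5005, 0.2279, 0.1808]
orientation: [0.001, 0.998, 0.024, -0.05]
force: [-0.5, 0.5, -3.6]
width: 0.0175
```

>>> step_arm(increments=[{"x": 0,"y": 0,"z": 0,"rx": 0,"ry": 0,"rz": 0,"fingers": 1},{"x": 0,"y": 0,"z": 0,"rx": 0,"ry": 0,"rz": 0,"fingers": 1},{"x": 0,"y": 0,"z": 0,"rx": 0,"ry": 0,"rz": 0,"fingers": 1}])

```text
clock: 13.45
tool_pos: [0.5011, 0.2283, 0.1816]
orientation: [0.001, 0.999, 0.024, -0.049]
force: [-0.5, -0.1, -4.0]
width: 0.0173
```

```bash
python3 - <<'E'
from h import *
import cv2
s=r.read_state();print(s['tool_pos'],s['joint_velocities'],s['force'])
f=r.grab_frame("side");cv2.imwrite(f"pics/q_side.png",cv2.resize(f[190:350,260:430,::-1],None,fx=3.75,fy=3.75,interpolation=cv2.INTER_CUBIC))
R=bt(2.8,0,-5.5)
for z in (.192,.190,.188):
  h=np.array([.5035,.2282,z]);print(rel(h+R.apply([0,0,.0195]),R))
E
```

```text
[0.50114157 0.22825122 0.18158691] [ 1.34887589e-03  4.78341554e-03  4.82392338e-03 -8.34527933e-05
 -1.89339699e-03  1.47990780e-03] [-0.50513975 -0.14153163 -3.97933618]
(array([1.5, 0.2, 8.7]), array([0. , 0.1, 0. ]))
(array([ 1.7,  0.2, 10.7]), array([0. , 0.1, 0. ]))
(array([ 1.9,  0.2, 12.7]), array([0. , 0.1, 0. ]))
```

View pics/q_side.png

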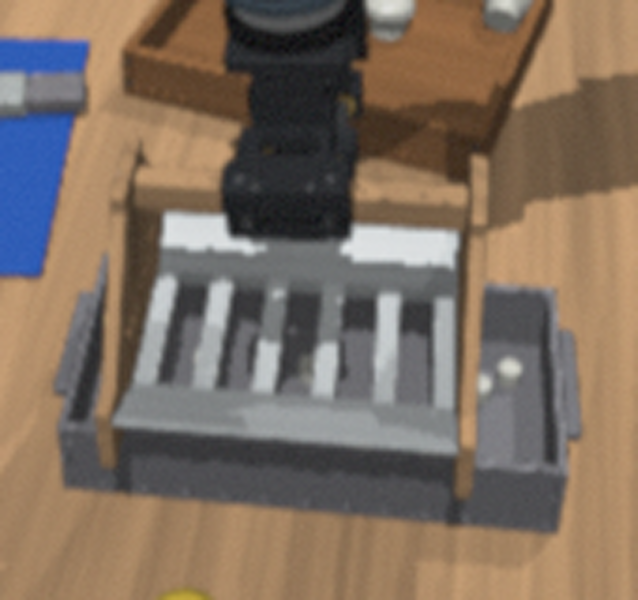

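>>> step_arm(increments=[{"x": 2,"y": 0,"z": 3,"rx": 0,"ry": 0,"rz": 0,"fingers": 1},{"x": 2,"y": 0,"z": 6,"rx": 0,"ry": 0,"rz": 0,"fingers": 1},{"x": 2,"y": 0,"z": 8,"rx": 0,"ry": 0,"rz": 0,"fingers": 1},{"x": 2,"y": 0,"z": 9.5,"rx": 0,"ry": 0,"rz": 0,"fingers": 1},{"x": 2,"y": 0,"z": 9.5,"rx": 0,"ry": 0,"rz": 0,"fingers": 1}])

```text
clock: 13.92
tool_pos: [0.5016, 0.2283, 0.1715]
orientation: [0.001, 0.998, 0.024, -0.049]
force: [-2.7, -1.2, 0.7]
width: 0.0176
```

>>> step_arm(increments=[{"x": 0,"y": 0,"z": 0.5,"rx": 0,"ry": 0,"rz": 0,"fingers": 1},{"x": 0,"y": 0,"z": 0.5,"rx": 0,"ry": 0,"rz": 0,"fingers": 1}])

```text
clock: 14.08
tool_pos: [0.5017, 0.2283, 0.1714]
orientation: [0.001, 0.998, 0.024, -0.049]
force: [-3.3, -0.7, 5.5]
width: 0.0173
```

>>> step_arm(increments=[{"x": 0,"y": 0,"z": -0.5,"rx": 0,"ry": 0,"rz": 0,"fingers": 0.77},{"x": 0,"y": 0,"z": -0.5,"rx": 0,"ry": 0,"rz": 0,"fingers": 0.7},{"x": 0,"y": 0,"z": -0.5,"rx": 0,"ry": 0,"rz": 0,"fingers": 0.5},{"x": 0,"y": 0,"z": -0.5,"rx": 0,"ry": 0,"rz": 0,"fingers": 0.3},{"x": 0,"y": 0,"z": -0.5,"rx": 0,"ry": 0,"rz": 0,"fingers": 0.3}])

```text
clock: 14.5
tool_pos: [0.5016, 0.2282, 0.1707]
orientation: [0.001, 0.998, 0.024, -0.05]
force: [0.3, -0.6, -0.0]
width: 0.0444
```

```bash
python3 - <<'E'
from h import *
import cv2
s=r.read_state();print(s['tool_pos'],s['force'],s['width'],s['clock'])
f=r.grab_frame("side");cv2.imwrite(f"pics/r_side.png",cv2.resize(f[220:340,260:430,::-1],(765,540),interpolation=cv2.INTER_CUBIC))
R=tq(2.8,0);print(rel([.5035,.2282,.26],R))
E
```

```text
[0.50156291 0.22819188 0.17070996] [ 0.33832164 -0.59583571 -0.01913295] 0.044408126761088 14.5
(array([ -6.9,   0.1, -89. ]), array([0. , 5.7, 0. ]))
```

View pics/r_side.png

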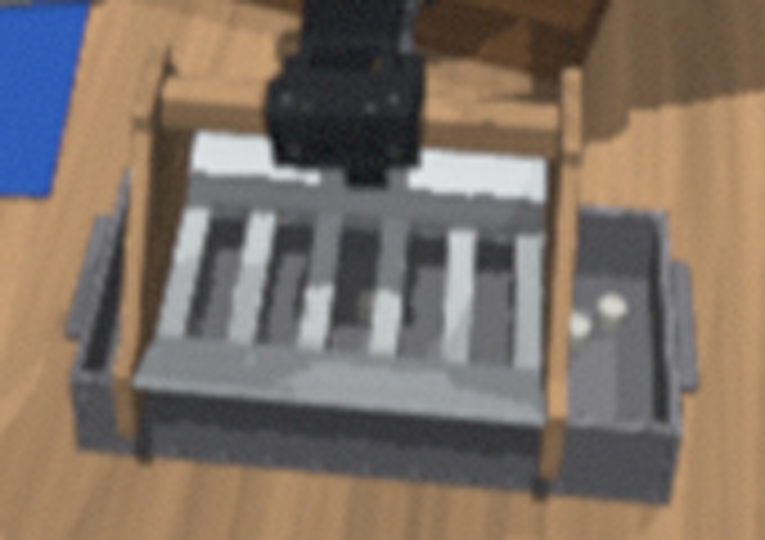

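>>> step_arm(increments=[{"x": 0,"y": 0,"z": -8,"rx": 0,"ry": 0,"rz": 0,"fingers": 0.1},{"x": -2,"y": 0,"z": -35,"rx": 0,"ry": 0,"rz": 0,"fingers": 0.1},{"x": -5,"y": 0,"z": -72,"rx": 0,"ry": 1,"rz": 0,"fingers": 0.1},{"x": -8,"y": 20,"z": -105,"rx": 0,"ry": 3,"rz": 0,"fingers": 0.1},{"x": -9,"y": 55,"z": -130,"rx": 0,"ry": 5.7,"rz": 0,"fingers": 0.1}])

```text
clock: 14.97
tool_pos: [0.509, 0.1761, 0.3041]
orientation: [-0.0, 1.0, 0.026, 0.003]
force: [1.3, -0.8, -0.3]
width: 0.0789
```

>>> step_arm(increments=[{"x": -30,"y": 25,"z": -10,"rx": 0,"ry": 0,"rz": 0,"fingers": 0.1},{"x": -60,"y": 45,"z": -20,"rx": 0,"ry": 0,"rz": 0,"fingers": 0.1},{"x": -80,"y": 75,"z": -25,"rx": 0,"ry": 0,"rz": 0,"fingers": 0.1},{"x": -80,"y": 75,"z": -25,"rx": 0,"ry": 0,"rz": 0,"fingers": 0.1},{"x": -80,"y": 75,"z": -25,"rx": 0,"ry": 0,"rz": 0,"fingers": 0.1}])

```text
clock: 15.38
tool_pos: [0.4317, 0.0948, 0.3269]
orientation: [0.0, 1.0, 0.023, 0.002]
force: [-0.2, -0.3, 0.6]
width: 0.079
```

```bash
python3 - <<'E'
from h import *
import cv2
s=r.read_state();print(s['tool_pos'],s['force'],s['width'],s['clock'])
f=r.grab_frame("side");cv2.imwrite(f"pics/s_side.png",f[:,:,::-1])
f=r.grab_frame("top");cv2.imwrite(f"pics/s_top.png",f[:,:,::-1])
E
```

```text
[0.431741   0.09479241 0.32686035] [-0.22408608 -0.27203155  0.62832328] 0.07898695261380095 15.3833
```

View pics/s_side.png

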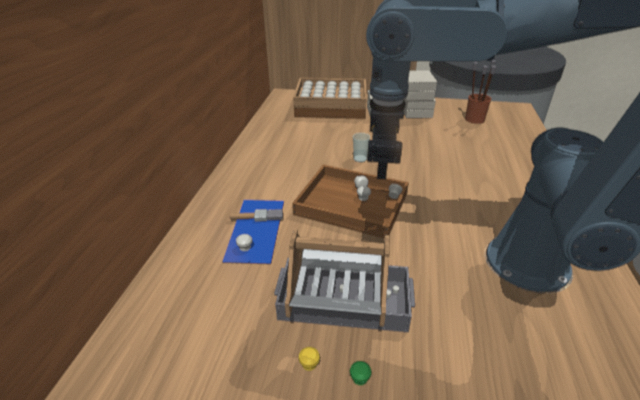

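View pics/s_top.png

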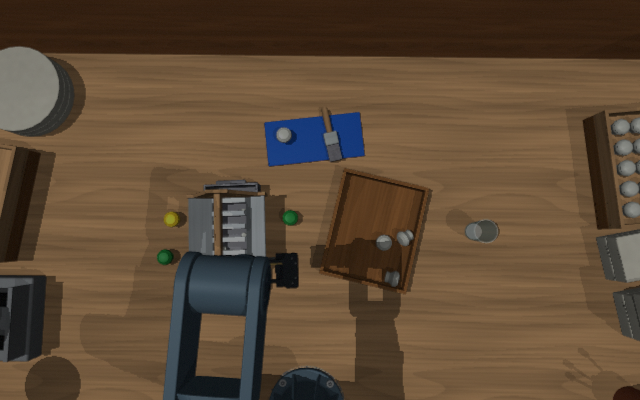

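The top view shows three knobs in the tray at (384,242), (404,238) and (391,278). The empty basket is upright across the tub, the bystanders are where they were, and the gripper is clear.

```bash
python3 -c "
from bench import r
print(r.finish_job())"
```

```text
the job is handed in; nothing more can be done
None
```

The job is done and handed in at about 15.5 s of the 58 s allowed. I lifted the basket by its handle and shook it over the tub until all the cylinders had dropped. I then tipped the three knobs into the tray at about 65–72°, with the lip near 5 cm above the bench, and stood the basket back across the tub.

**What the last checks showed:**
- **Cylinders:** I counted six in the tub after shaking, and again just before and after the pour. The final view shows the slats empty, though the basket now hides most of the tub.
- **Knobs:** three are in the tray and none are in the basket.
- **Basket:** it stands upright in almost exactly its starting picture position, and the gripper is open and clear.
- **Bystanders:** the spare knob, brush, glass and the coloured look-alikes look unmoved.
- **Forces:** the readings at the ends of moves stayed below 10 N.

**What disagreed or went differently:**
- The top view put the handle 2–3 mm off from the wrist and side views. The first reach also settled about 4 mm off, and I corrected it before the grip closed.
- The basket turned about 5° in the grip while shaking. I levelled it by tilting the wrist before setting it down.
- I gripped at 60 N, the gripper's limit, not the 80 N suggested.

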